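Pack and latch the lost property case

TASK

Pack away the lost property. Swing the case's latch bar aside, lift the cover plate off and lay it on the free bench to the robot's right, and put every lost thing that lies on the bench (toy boat hull, whistle, key ring disc, pencil sharpener, padlock: whichever are there) down into the case. Then lower the cover back over the two locating pins until it lies flush on the rim, and last swing the latch bar shut until it rests fully home in its catch; leave the protractor and the pencil mug where they are.

Things in the scene. Friction and masses are not known exactly. Their poses are not given: they have to be found in the camera images.
- case: Open wooden case fixed to the bench, 188 (x) x 210 (y) x 45 mm high. Origin: centre of underside, z up. Inner floor at 6 mm, flat rim at 45 mm, 21 mm wide on the x sides, 12 on the y sides. Four compartments (2 x 2), each 70 (x) x 90 (y) mm, centred at x = +-38, y = +-48 mm, parted by 6 mm walls up to 24 mm. Hinge block 50 mm high outside its +x side at (120, 80) mm.
- pin0 (a point): Tip of a locating pin at case (82.5, -40, 63) mm: one of two steel pins on the rim, 10 mm thick, 18 mm high over the rim, the upper 8 mm tapering to 4 mm.
- pin1 (a point): Tip of the second pin, alike, at case (-82.5, 40, 63) mm.
- latch (a joint): Angle of the latch bar on its upright hinge, rad. 0 = closed: bar along the case's x axis, end in the catch. Grows as it swings out past the case's +y side; at 1.57 it points along case +y; stop at 1.65. Starts at 0.02 to 0.45, over the cover; clear of it above 1.2. Stays where left (friction about 0.06 N m).
- latch_hinge (a point): Point on the hinge axis at case (120, 80, 62) mm. The latch bar is steel, 16 mm wide, 8 thick, 237 mm from hinge to end; it swings level, underside 58 mm above the bench, 3 mm over the seated cover.
- latch_knob (a point): Top of the black round upright knob on the latch bar, 16 mm thick, standing 66 to 106 mm above the bench, 110 mm from the hinge axis: at hinge + 110 mm x (-cos q, sin q) in case axes, q = latch angle.
- catch (a point): The catch: a C-shaped steel bracket outside the case's -x side, open towards +y, 80 mm high; this point, case (-112, 80, 62) mm, is where the closed bar's end lies.
- cover: Plywood plate 188 (x) x 210 (y) x 10 mm, about 0.3 kg, at first seated on the case; two through holes of 12.5 mm at (82.5, -40) and (-82.5, 40) mm; on top, centred, a dark wooden grip batten 16 (x) x 80 (y) mm, its top 40 mm over the underside. Origin: centre of underside, z up. Seated, its origin is at case (0, 0, 45) mm, axes along the case's (or half a turn round).
- hull: Toy boat hull of light wood, 60 (x, pointed bow to +x at 30 mm, flat stern at -29) x 30 (y) x 24 mm high, 30 g; the sides are parallel from x = -29 to 15 mm. Origin: centre of the underside; z up, x along its length. It may be absent in a given run.
- whistle: Carved pine whistle, a rounded bar 54 (x) x 20 (y) x 20 mm high, 20 g. Origin: centre of the underside; z up, x along its length. It may be absent in a given run.
- keydisc: Chrome key ring disc lying flat, 44 mm across, 10 mm thick, 50 g, with a thin wire ring at +x that is look only. Origin: centre of the underside, z up. It may be absent in a given run.
- sharpener: Grey plastic drum-shaped pencil sharpener standing upright, 34 mm across, 30 mm high, 30 g. Origin: centre of the underside, z up. It may be absent in a given run.
- padlock: Padlock lying flat: brass body 34 x 34 x 18 mm high centred at x = -11 mm, steel shackle 26 mm wide to +x, whole length 56 mm, 90 g. Origin: centre of the underside; z up, x along its length. It may be absent in a given run.
- protractor: Orange plastic half-round protractor 100 x 50 x 4 mm lying flat on the bench. Leave it alone. Origin: centre of its underside.
- mug: White mug 74 mm across, 85 mm high, with pencils to about 160 mm. Leave it alone. Origin: centre of its underside.
Not all that is in view belongs to the job. What is shaped like the hull but purple or turquoise is not meant.

How it is judged:
By the outcome, as a careful person would: the job done as asked, in the order asked, and still so for the second after the job is handed in, with the robot touching nothing.
Of hull, whistle, keydisc, sharpener, padlock only 3 to 4 are there at a start; the rules pass over those that are not, and their reading is None.
At some moment in a run one of hull, whistle, keydisc, sharpener, padlock may be knocked a few centimetres aside while the robot is not near it.
Once in a run the grip may slacken for a moment while it holds something.
It also fails if it takes over 200 s, if anything falls off the work surface, if the arm or the gripper's body presses on something with over 40 N, if the wrist force passes 120 N, or if a joint passes its speed limit or range.

ROBOT

A 6-joint arm with a two-finger parallel gripper is mounted at the origin on the work surface. World frame = base frame: x ahead of the robot, y to its left, z up, the work surface at z = 0. Lengths are in m, angles in rad, forces in N, time in s.
With the tool pointing down it reaches from about 0.275 to 0.725 m from the base axis. Payload 15.9 kg.
Tool frame: the origin (TCP) lies midway between the tips of the shut fingers; the grasp point (between the pads) lies 19 mm behind it; z points along the fingers, y is the line along which they close (so a half turn about z gives the same grasp; the last joint's range is limited). The gripper opens to 85 mm and grips with 20 to 120 N. Pads are 22 mm wide; open, the fingers measure 114 mm over their backs; the gripper's body (76 mm by 85 mm) begins 54 mm behind the grasp point. The pads swing forward as they close: fully open they stand 13 mm farther back than shut.
Start: joints at [1.205, 0.213, -0.034, 1.323, 0, 1.571], TCP at [0.179, 0.467, 0.231] pointing down, gripper open.
Joint ranges: [-2.98, 2.98], [-0.74, 1.72], [-1.14, 1.35], [-2.1, 2.04], [-1.57, 1.44], [-3.14, 3.14]. Speed limits (rad/s): [1.89, 1.89, 2.39, 2.57, 3.14, 3.14].

INTERFACE

Orientations are given as a 3x3 rotation matrix whose columns are the frame's x, y, z axes.
In Python, from workcell import get_state, snapshot, job_done gives the robot as it stands.
- The arm moves only by the shell command python3 -m inch 'ROWS' [FORCE]. ROWS is JSON, a list of rows, each an object of numbers: "rx", "ry", "rz": the turn, a rotation vector about the tool's x, y, z as a fraction of full scale; "x", "y", "z": the shift along the tool's x, y, z as a fraction of full scale; "hand": the opening, from 0 (shut) to 1 (fully open). In form: [{"rx": .., "ry": .., "rz": .., "x": .., "y": .., "z": .., "hand": ..}, ...]. A call has 1 to 10 rows; each row shifts and turns the commanded pose from where the row before left it, along the tool's axes as they then stand; what a row does not reach is not made up. Full scale, the value 1, is 30 cm for a shift and 0.12 rad for a turn. A row lasts 1/8 s, in which the tool goes at most 62.5 mm and 10.7 degrees, less where a joint would pass 70% of its speed; a pose out of reach is approached as far as the arm can. A call with a number of a shift or a turn outside -1 to 1 is refused whole. A call with a gripper value outside its range is refused whole. The fingers move at their own pace and stop on an object; FORCE is the grip in N (left out, the last holds). Time passes only in rows, so rows that do not move let the fingers close. It gives the time, the measured TCP pose, the force, the opening and the grip force at its end, in the units of the state.
- get_state(): the state, without advancing time (a new reading comes with each control period).
- snapshot(name): name is "scene" or "top" or "wrist"; returns a dict with "img" (400x640x3 uint8, red, green, blue), "depth" (400x640 float32, m along the optical axis (not along the pixel's ray), 0 where there is no reading), "fx", "fy", "cx", "cy" (pixels), "k1" (the pictures are not rectified: a ray, as slopes to the right and down, at radius r is drawn at 1 + k1 r^2 times it, then the intrinsics apply), "cam_to_world" (4x4, takes a point from camera to world coordinates). Camera axes: x right, y down, z forward; pixel columns grow to the right and rows downward; lengths in m; the calibration is good to about 2 mm. A picture is of the moment at which its call begins.
- job_done(): hands the job in; it is judged then, once.
The state is a dict: "time_s": time; "joint_pos": joint angles; "dq": joint speeds; "effort": joint torques, N m; "eef_pos": TCP position; "orientation": TCP orientation; "ft_force": force on the tool from outside, world axes, zero at the start; "moment": the same for the moment, N m; "grip_width": finger opening in m; "grip_force": force on a finger pad.
Only numpy, scipy, OpenCV 4.12 (cv2) and the standard library are available. Lean on these libraries where they do the work, as an engineer would, in place of code of your own. Each camera call takes 0.05 s, during which the arm holds its last target. There are 200 camera calls.

## Working session

There is one attempt and no reset: what is moved stays moved. The work goes in short steps, Python scripts to look and compute and a shell command to move; the robot and the scene stay as the last step left them, time stands still between calls to the robot, and variables do not carry over. Pictures are saved under pics/ and viewed, at most 14 in all, crops included, and the job is handed in when it is done.

```bash
ls; mkdir -p pics; cat > h.py <<'E'
import numpy as np, cv2
from workcell import get_state, snapshot, job_done
def snap(n,f=None):
    s=snapshot(n)
    if f: cv2.imwrite('pics/'+f,s['img'][:,:,::-1])
    return s
def ray(s,u,v):
    xd=(u-s['cx'])/s['fx']; yd=(v-s['cy'])/s['fy']; x,y=xd,yd
    for _ in range(20):
        k=1+s['k1']*(x*x+y*y); x,y=xd/k,yd/k
    T=np.array(s['cam_to_world']); return T[:3,3],T[:3,:3]@np.array([x,y,1.])
def onz(s,u,v,z):
    o,d=ray(s,u,v); return o+d*(z-o[2])/d[2]
def dep(s,u,v):
    o,d=ray(s,u,v); return o+d*float(s['depth'][int(round(v)),int(round(u))])
def proj(s,p):
    T=np.array(s['cam_to_world']); c=T[:3,:3].T@(np.array(p)-T[:3,3]); x,y=c[:2]/c[2]; k=1+s['k1']*(x*x+y*y)
    return s['cx']+s['fx']*x*k, s['cy']+s['fy']*y*k
def world(s):
    """per-pixel world points from depth"""
    h,w=s['depth'].shape; u,v=np.meshgrid(np.arange(w),np.arange(h))
    xd=(u-s['cx'])/s['fx']; yd=(v-s['cy'])/s['fy']; x,y=xd.copy(),yd.copy()
    for _ in range(20):
        k=1+s['k1']*(x*x+y*y); x,y=xd/k,yd/k
    T=np.array(s['cam_to_world']); c=np.stack([x,y,np.ones_like(x)],-1)*s['depth'][...,None]
    return c@T[:3,:3].T+T[:3,3]
E
python3 - <<'E'
from h import *
np.set_printoptions(precision=4,suppress=True)
for n in('top','scene'):
    s=snap(n,n+'0.png'); print(n,s['fx'],s['k1'],s['cam_to_world'])
st=get_state(); print(st)
E
```

```text
pics
top 367.57450692449464 0.02216437901668254 [[ 0.0208 -0.9925  0.1206  0.3413]
 [-0.9998 -0.0198  0.0102 -0.0047]
 [-0.0077 -0.1208 -0.9926  1.1511]
 [ 0.      0.      0.      1.    ]]
scene 393.46796300409943 -0.03943118107392383 [[-0.8675  0.4299 -0.2503  0.7526]
 [ 0.4973  0.7397 -0.4534  0.5417]
 [-0.0098 -0.5178 -0.8554  1.1095]
 [ 0.      0.      0.      1.    ]]
{'time_s': 0.1, 'joint_pos': array([ 1.205 ,  0.2133, -0.0349,  1.3235, -0.    ,  1.5708]), 'dq': array([-0.0012, -0.0002,  0.002 , -0.0019,  0.0015,  0.    ]), 'effort': array([ -0.0028, -68.7248,  48.7807,   0.0121,  -0.0001,  -0.    ]), 'eef_pos': array([0.1787, 0.4667, 0.2309]), 'orientation': array([[-0.9338,  0.3577, -0.0003],
       [ 0.3577,  0.9338, -0.0009],
       [-0.    , -0.001 , -1.    ]]), 'ft_force': array([-0.296 , -0.8125,  0.0913]), 'moment': array([0.0383, 0.0075, 0.026 ]), 'grip_force': 0.0, 'grip_width': 0.08542790615656058}
```

View pics/top0.png

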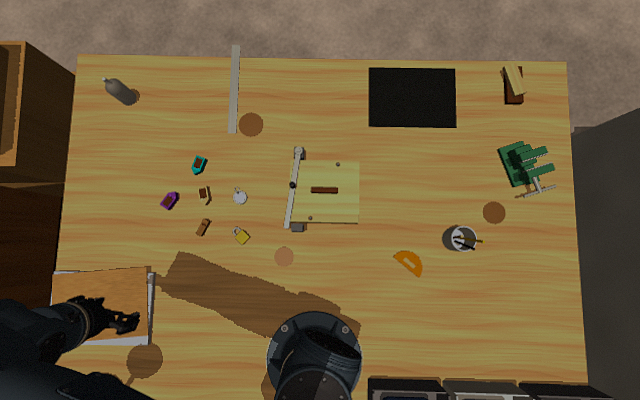

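View pics/scene0.png

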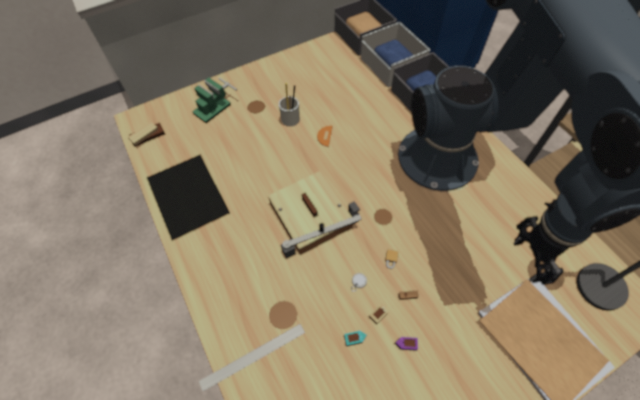

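Top view: case and cover are centred near (324,190). The hinge is at (298,152), the catch at (297,227), the knob at (292,185), and the mug and protractor at (459,238) and (407,263). The loose things are at left, so I'll enlarge that area to tell them apart.

```bash
python3 - <<'E'
from h import *
s=snap('top')
im=s['img'][:,:,::-1]
c=cv2.resize(im[140:260,140:370],None,fx=3.4,fy=3.4,interpolation=cv2.INTER_CUBIC)
cv2.imwrite('pics/crop1.png',c)
W=world(s)
for u,v in [(199,163),(170,200),(205,195),(203,228),(240,197),(241,236),(298,152),(297,227),(292,185),(324,190),(338,164),(310,218),(459,238),(407,263)]:
    print(u,v,np.round(W[v,u],3))
E
```

```text
199 163 [0.584 0.37  0.026]
170 200 [0.466 0.454 0.023]
205 195 [0.484 0.346 0.026]
203 228 [0.382 0.348 0.02 ]
240 197 [0.482 0.241 0.009]
241 236 [0.36  0.231 0.018]
298 152 [0.614 0.06  0.069]
297 227 [0.388 0.056 0.084]
292 185 [0.507 0.072 0.107]
324 190 [ 0.497 -0.02   0.088]
338 164 [ 0.582 -0.062  0.058]
310 218 [0.416 0.019 0.062]
459 238 [ 0.367 -0.427  0.039]
407 263 [ 0.288 -0.28   0.003]
```

View pics/crop1.png

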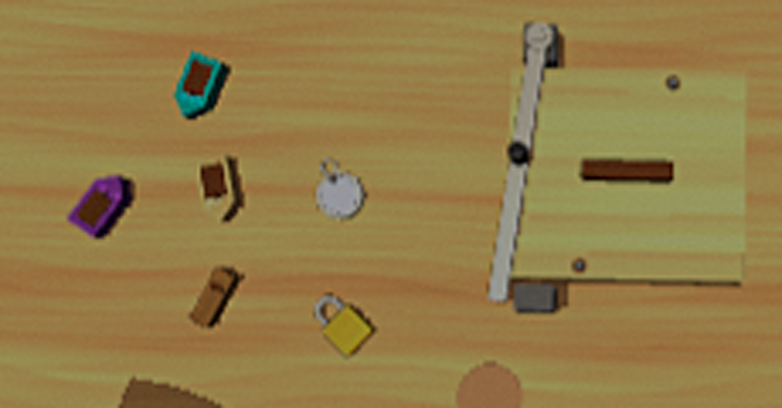

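Candidates for the hull, in full-image pixels: turquoise (199,163), purple (170,200) and light wood (204,196). Only the light wood one fits, and the crop confirms it. The whistle is at (203,228), the key disc at (240,197) and the padlock at (241,236). There is no sharpener, so four things are to be packed. Next I swing over the case for a wrist view.

```bash
R='x'; python3 -m inch '[{"rz":1,"x":-0.2,"z":-0.02},{"rz":1,"x":-0.2,"z":-0.02},{"rz":1,"x":-0.2,"z":-0.02},{"rz":1,"x":-0.2,"z":-0.02},{"rz":1,"x":-0.2,"z":-0.02},{"rz":1,"x":-0.2,"z":-0.02},{"rz":1,"x":-0.2,"z":-0.02},{"rz":1,"x":-0.2,"z":-0.02},{"rz":1,"x":-0.2,"z":-0.02},{"rz":1,"x":-0.2,"z":-0.02}]' 
python3 - <<'E'
from h import *
np.set_printoptions(precision=4,suppress=True)
s=snap('wrist','w1.png'); print(s['fx'],s['k1'],s['cam_to_world']); st=get_state(); print(st['eef_pos'],st['orientation'],st['joint_pos'],st['time_s'])
E
```

```text
348.31073577079354 -0.004989509866555208 [[ 0.3568  0.8895  0.2856  0.1056]
 [ 0.9342 -0.3393 -0.1104  0.4959]
 [-0.0013  0.3062 -0.952   0.3753]
 [ 0.      0.      0.      1.    ]]
[0.1788 0.4667 0.231 ] [[-0.9338  0.3577 -0.0002]
 [ 0.3577  0.9338 -0.0007]
 [-0.     -0.0007 -1.    ]] [ 1.205   0.2132 -0.0348  1.3235 -0.      1.5708] 0.2validation failed for argument at $[0]...
```

View pics/w1.png

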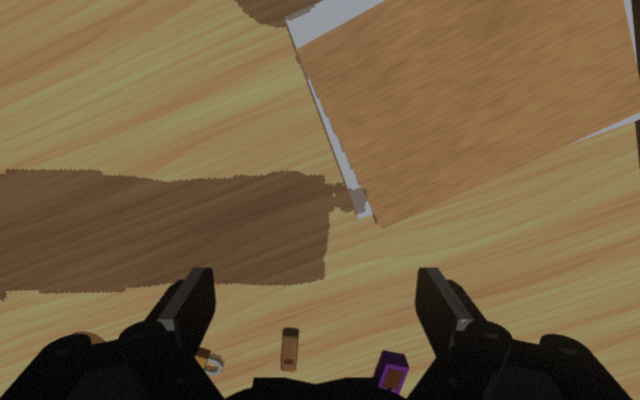

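```bash
python3 -m inch '[{"rx":0,"ry":0,"rz":1,"x":-0.2,"y":0,"z":-0.02,"hand":1},{"rx":0,"ry":0,"rz":1,"x":-0.2,"y":0,"z":-0.02,"hand":1},{"rx":0,"ry":0,"rz":1,"x":-0.2,"y":0,"z":-0.02,"hand":1},{"rx":0,"ry":0,"rz":1,"x":-0.2,"y":0,"z":-0.02,"hand":1},{"rx":0,"ry":0,"rz":1,"x":-0.2,"y":0,"z":-0.02,"hand":1},{"rx":0,"ry":0,"rz":1,"x":-0.2,"y":0,"z":-0.02,"hand":1},{"rx":0,"ry":0,"rz":1,"x":-0.2,"y":0,"z":-0.02,"hand":1},{"rx":0,"ry":0,"rz":1,"x":-0.2,"y":0,"z":-0.02,"hand":1},{"rx":0,"ry":0,"rz":1,"x":-0.2,"y":0,"z":-0.02,"hand":1},{"rx":0,"ry":0,"rz":1,"x":-0.2,"y":0,"z":-0.02,"hand":1}]' 
python3 - <<'E'
from h import *
np.set_printoptions(precision=4,suppress=True)
s=snap('wrist','w2.png'); print(s['cam_to_world']); st=get_state(); print(st['eef_pos'],st['orientation'],st['joint_pos'],st['time_s'])
E
```

```text
time_s: 1.45
eef_pos: [0.5277, 0.0203, 0.2912]
orientation: [[-0.001, 1.0, -0.0], [1.0, 0.001, -0.0], [-0.0, -0.0, -1.0]]
ft_force: [0.8, 0.5, -0.1]
grip_width: 0.0856
grip_force: 0.0
[[ 1.      0.0022 -0.0003  0.5278]
 [ 0.002  -0.9517 -0.3069  0.0999]
 [-0.001   0.3069 -0.9518  0.4355]
 [ 0.      0.      0.      1.    ]]
[0.5282 0.0143 0.2919] [[ 0.0094  1.      0.0005]
 [ 1.     -0.0094 -0.0025]
 [-0.0025  0.0005 -1.    ]] [ 0.0285  0.2734  0.196   1.493  -0.0025  1.6087] 1.5
```

View pics/w2.png

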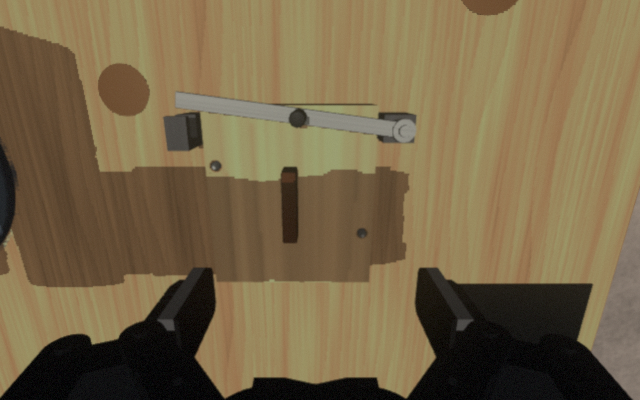

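Wrist view: pins at (215,166) and (362,233), hinge cap at (404,130), knob top at (298,117), batten from (289,170) to (290,242). Now I measure these on the settled arm.

```bash
cat >> h.py <<'E'
def blob(s,u,v,r,pred):
    """centroid of the largest mask component in a window"""
    u,v=int(u),int(v); w=s['img'][v-r:v+r+1,u-r:u+r+1].astype(int); m=pred(w).astype(np.uint8)
    n,l,st,c=cv2.connectedComponentsWithStats(m)
    if n<2: return None
    i=1+np.argmax(st[1:,4]); return c[i]+[u-r,v-r], st[i]
E
python3 - <<'E'
from h import *
np.set_printoptions(precision=4,suppress=True)
s=snap('wrist'); s=snap('wrist')
st=get_state(); print(st['eef_pos'],st['orientation'][:,1])
dark=lambda t:(lambda w:w.max(-1)<t)
def g(u,v): return s['img'][v,u]
p=[]
for (u,v) in [(215,166),(362,233)]:
    b=blob(s,u,v,8,dark(75)); print(b); p.append(onz(s,*b[0],.060)); print(p[-1])
d=p[1]-p[0]; e=np.array([165,-80])
yaw=np.arctan2(d[1],d[0])-np.arctan2(e[1],e[0]); c=(p[0]+p[1])/2
print('len',np.hypot(*d[:2]),'yaw',yaw,'centre',c)
b=blob(s,298,116,14,dark(60)); print('knob',b,onz(s,*b[0],.1))
k=dep(s,298,115); print(k)
R=np.array([[np.cos(yaw),-np.sin(yaw)],[np.sin(yaw),np.cos(yaw)]])
h=c[:2]+R@[.12,.08]; print('hinge',h,proj(s,[*h,.066]),'knobq0',h+R@[-.11,0])
# batten mask: reddish dark, red>>blue
W=world(s)
m=(abs(W[...,2]-.085)<.006)&(abs(W[...,0]-c[0])<.03)&(abs(W[...,1]-c[1])<.06)
q=W[m]; print('batten',len(q),q.mean(0),q.min(0),q.max(0))
m=(W[...,2]>.1)&(W[...,2]<.112)&(abs(W[...,0]-.5)<.05)&(abs(W[...,1]-.07)<.04); q=W[m]; print('knobtop',len(q),q.mean(0),q.min(0),q.max(0))
E
```

```text
[0.5277 0.0198 0.2913] [1.     0.0002 0.    ]
(array([215.8444, 162.4667]), array([ 4,  1,  9,  9, 45], dtype=int32))
[0.4196 0.0223 0.06  ]
(array([361.3333, 229.3182]), array([ 3,  0, 10, 10, 66], dtype=int32))
[ 0.5817 -0.0569  0.06  ]
len 0.18038855322647265 yaw -0.0031497584614458285 centre [ 0.5007 -0.0173  0.06  ]
knob (array([297.4136, 115.0926]), array([  5,   4,  17,  17, 162], dtype=int32)) [0.5117 0.075  0.1   ]
[0.5126 0.0756 0.1068]
hinge [0.6209 0.0624] (np.float64(404.07354041293877), np.float64(125.11476458543461)) knobq0 [0.5109 0.0627]
batten 1116 [ 0.4997 -0.0171  0.0866] [ 0.4914 -0.0588  0.0792] [0.5075 0.0208 0.0888]
knobtop 239 [0.5106 0.0752 0.1075] [0.5034 0.0674 0.1001] [0.5181 0.0826 0.1098]
```

```bash
python3 -m inch '[{"rx":0,"ry":0,"rz":0,"x":0.184,"y":-0.056,"z":0,"hand":0.35},{"rx":0,"ry":0,"rz":-1,"x":0,"y":0,"z":0,"hand":0.35},{"rx":0,"ry":0,"rz":-1,"x":0,"y":0,"z":0,"hand":0.35},{"rx":0,"ry":0,"rz":-1,"x":0,"y":0,"z":0,"hand":0.35},{"rx":0,"ry":0,"rz":-1,"x":0,"y":0,"z":0,"hand":0.35},{"rx":0,"ry":0,"rz":-1,"x":0,"y":0,"z":0,"hand":0.35},{"rx":0,"ry":0,"rz":-1,"x":0,"y":0,"z":0,"hand":0.35},{"rx":0,"ry":0,"rz":-1,"x":0,"y":0,"z":0,"hand":0.35},{"rx":0,"ry":0,"rz":-1,"x":0,"y":0,"z":0,"hand":0.35},{"rx":0,"ry":0,"rz":-1,"x":0,"y":0,"z":0,"hand":0.35}]' 20
python3 -m inch '[{"rx":0,"ry":0,"rz":-1,"x":0,"y":0,"z":0,"hand":0.35},{"rx":0,"ry":0,"rz":-1,"x":0,"y":0,"z":0,"hand":0.35},{"rx":0,"ry":0,"rz":-1,"x":0,"y":0,"z":0.15,"hand":0.35},{"rx":0,"ry":0,"rz":-0.16,"x":0,"y":0,"z":0.15,"hand":0.35},{"rx":0,"ry":0,"rz":0,"x":0,"y":0,"z":0.15,"hand":0.35},{"rx":0,"ry":0,"rz":0,"x":0,"y":0,"z":0,"hand":0.35},{"rx":0,"ry":0,"rz":0,"x":0,"y":0,"z":0,"hand":0.35}]'
```

```text
time_s: 2.85
eef_pos: [0.5101, 0.0786, 0.2911]
orientation: [[-0.887, 0.461, -0.0], [0.461, 0.887, 0.0], [0.0, -0.0, -1.0]]
ft_force: [0.2, 0.5, -0.1]
grip_width: 0.0297
grip_force: 0.0
time_s: 3.72
eef_pos: [0.511, 0.0781, 0.158]
orientation: [[-0.994, 0.105, 0.001], [0.105, 0.994, 0.0], [-0.001, 0.0, -1.0]]
ft_force: [-0.1, 0.1, 0.7]
grip_width: 0.0299
grip_force: 0.0
```

```bash
python3 -m inch '[{"rx":0,"ry":0,"rz":0,"x":0,"y":-0.01,"z":0.1,"hand":0.35},{"rx":0,"ry":0,"rz":0,"x":0,"y":0,"z":0.1,"hand":0.35},{"rx":0,"ry":0,"rz":0,"x":0,"y":0,"z":0.06,"hand":0.35},{"rx":0,"ry":0,"rz":0,"x":0,"y":0,"z":0,"hand":0.35},{"rx":0,"ry":0,"rz":0,"x":0,"y":0,"z":0,"hand":0.25},{"rx":0,"ry":0,"rz":0,"x":0,"y":0,"z":0,"hand":0.25}]'
```

```text
time_s: 4.47
eef_pos: [0.511, 0.0746, 0.0796]
orientation: [[-0.994, 0.106, 0.002], [0.106, 0.994, 0.0], [-0.002, 0.001, -1.0]]
ft_force: [-0.0, 1.1, -0.1]
grip_width: 0.0211
grip_force: 0.0
```

```bash
python3 -m inch '[{"rx":0,"ry":0,"rz":0.5,"x":0,"y":0,"z":0,"hand":0.25},{"rx":0,"ry":0,"rz":1,"x":0,"y":0.044,"z":0,"hand":0.25},{"rx":0,"ry":0,"rz":1,"x":0,"y":0.044,"z":0,"hand":0.25},{"rx":0,"ry":0,"rz":1,"x":0,"y":0.044,"z":0,"hand":0.25},{"rx":0,"ry":0,"rz":1,"x":0,"y":0.044,"z":0,"hand":0.25},{"rx":0,"ry":0,"rz":0,"x":0,"y":0,"z":0,"hand":0.25},{"rx":0,"ry":0,"rz":0,"x":0,"y":0,"z":0,"hand":0.25}]'
python3 -c "
from h import *
p=get_state()['eef_pos']-[.62,.063,0];print(np.hypot(*p[:2]),np.arctan2(p[1],-p[0]))"
```

```text
time_s: 5.35
eef_pos: [0.5278, 0.1234, 0.0786]
orientation: [[-0.8, 0.6, 0.0], [0.6, 0.8, -0.0], [-0.0, 0.0, -1.0]]
ft_force: [0.2, 0.0, 0.9]
grip_width: 0.0215
grip_force: 0.0
0.11022691442411478 0.5797307342503063
```

```bash
python3 -m inch '[{"rx":0,"ry":0,"rz":1,"x":0,"y":0.044,"z":0,"hand":0.25},{"rx":0,"ry":0,"rz":1,"x":0,"y":0.044,"z":0,"hand":0.25},{"rx":0,"ry":0,"rz":1,"x":0,"y":0.044,"z":0,"hand":0.25},{"rx":0,"ry":0,"rz":1,"x":0,"y":0.044,"z":0,"hand":0.25},{"rx":0,"ry":0,"rz":1,"x":0,"y":0.044,"z":0,"hand":0.25},{"rx":0,"ry":0,"rz":1,"x":0,"y":0.044,"z":0,"hand":0.25},{"rx":0,"ry":0,"rz":1,"x":0,"y":0.044,"z":0,"hand":0.25},{"rx":0,"ry":0,"rz":1,"x":0,"y":0.044,"z":0,"hand":0.25},{"rx":0,"ry":0,"rz":0,"x":0,"y":0,"z":0,"hand":0.25},{"rx":0,"ry":0,"rz":0,"x":0,"y":0,"z":0,"hand":0.25}]'
python3 -c "
from h import *
p=get_state()['eef_pos']-[.62,.063,0];print(np.hypot(*p[:2]),np.arctan2(p[1],-p[0]))"
```

```text
time_s: 6.6
eef_pos: [0.6163, 0.1724, 0.0783]
orientation: [[0.033, 0.999, -0.0], [0.999, -0.033, -0.0], [-0.0, -0.0, -1.0]]
ft_force: [0.1, -0.1, 0.6]
grip_width: 0.0214
grip_force: 0.0
0.10944963239379714 1.5374089799348862
```

```bash
python3 -m inch '[{"rx":0,"ry":0,"rz":0,"x":0,"y":0,"z":-0.13,"hand":0.3},{"rx":0,"ry":0,"rz":0,"x":0,"y":0,"z":-0.14,"hand":0.4},{"rx":0,"ry":0,"rz":-0.275,"x":0,"y":0,"z":-0.14,"hand":0.5},{"rx":0,"ry":0,"rz":0,"x":-0.158,"y":-0.097,"z":0,"hand":0.5},{"rx":0,"ry":0,"rz":0,"x":-0.158,"y":-0.097,"z":0,"hand":0.5},{"rx":0,"ry":0,"rz":0,"x":-0.158,"y":-0.097,"z":0,"hand":0.5},{"rx":0,"ry":0,"rz":0,"x":-0.158,"y":-0.097,"z":0,"hand":0.5},{"rx":0,"ry":0,"rz":0,"x":0,"y":0,"z":0,"hand":0.5},{"rx":0,"ry":0,"rz":0,"x":0,"y":0,"z":0,"hand":0.5}]'
python3 - <<'E'
from h import *
np.set_printoptions(precision=4,suppress=True)
s=snap('top'); W=world(s); st=get_state()
cv2.imwrite('pics/t2.png',cv2.resize(s['img'][110:260,140:480,::-1],None,fx=2.35,fy=2.35))
m=(W[...,2]>.098)&(W[...,2]<.114)&(abs(W[...,0]-.61)<.04)&(abs(W[...,1]-.17)<.05); q=W[m]; print('knobtop',len(q),q.mean(0))
print(st['eef_pos'],st['orientation'][:,1])
E
```

```text
time_s: 7.72
eef_pos: [0.4998, -0.0164, 0.2016]
orientation: [[0.002, 1.0, 0.001], [1.0, -0.002, 0.0], [0.0, 0.001, -1.0]]
ft_force: [1.0, -0.6, -0.2]
grip_width: 0.0426
grip_force: 0.0
knobtop 27 [0.6168 0.1695 0.1057]
[ 0.5001 -0.016   0.2014] [ 1.     -0.0012  0.0004]
```

View pics/t2.png

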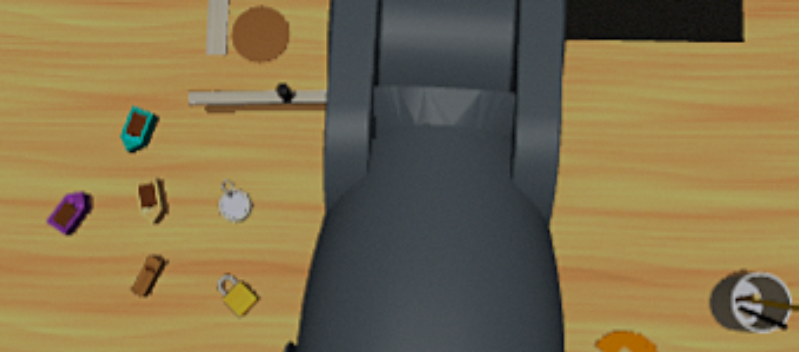

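The latch bar now points left along +y (crop row 98), with the knob at crop (285,93), so it is well clear of the cover. Next I grip the batten.

```bash
python3 -m inch '[{"rx":0,"ry":0,"rz":0,"x":0,"y":0,"z":0.15,"hand":0.5},{"rx":0,"ry":0,"rz":0,"x":0,"y":0,"z":0.15,"hand":0.5},{"rx":0,"ry":0,"rz":0,"x":0,"y":0,"z":0.1,"hand":0.5},{"rx":0,"ry":0,"rz":0,"x":0,"y":0,"z":0.071,"hand":0.5},{"rx":0,"ry":0,"rz":0,"x":0,"y":0,"z":0,"hand":0.1},{"rx":0,"ry":0,"rz":0,"x":0,"y":0,"z":0,"hand":0.1},{"rx":0,"ry":0,"rz":0,"x":0,"y":0,"z":0,"hand":0},{"rx":0,"ry":0,"rz":0,"x":0,"y":0,"z":0,"hand":0},{"rx":0,"ry":0,"rz":0,"x":0,"y":0,"z":0,"hand":0}]' 80
```

```text
time_s: 8.9
eef_pos: [0.5001, -0.0165, 0.0603]
orientation: [[0.003, 1.0, 0.0], [1.0, -0.003, 0.0], [0.0, 0.0, -1.0]]
ft_force: [-1.0, -0.2, -0.3]
grip_width: 0.0141
grip_force: 79.3
```

```bash
python3 -m inch '[{"rx":0,"ry":0,"rz":0,"x":0,"y":0,"z":-0.02,"hand":0},{"rx":0,"ry":0,"rz":0,"x":0,"y":0,"z":-0.03,"hand":0},{"rx":0,"ry":0,"rz":0,"x":0,"y":0,"z":-0.05,"hand":0},{"rx":0,"ry":0,"rz":0,"x":0,"y":0,"z":-0.05,"hand":0},{"rx":0,"ry":0,"rz":0,"x":0,"y":0,"z":-0.05,"hand":0},{"rx":0,"ry":0,"rz":0,"x":0,"y":0,"z":0,"hand":0}]' 80; python3 - <<'E'
from h import *
np.set_printoptions(precision=4,suppress=True)
s=snap('wrist','w3.png')
E
```

```text
time_s: 9.65
eef_pos: [0.5008, -0.0165, 0.1214]
orientation: [[0.003, 1.0, 0.002], [1.0, -0.003, -0.0], [-0.0, 0.002, -1.0]]
ft_force: [0.2, 1.2, -2.8]
grip_width: 0.0146
grip_force: 79.0
```

View pics/w3.png

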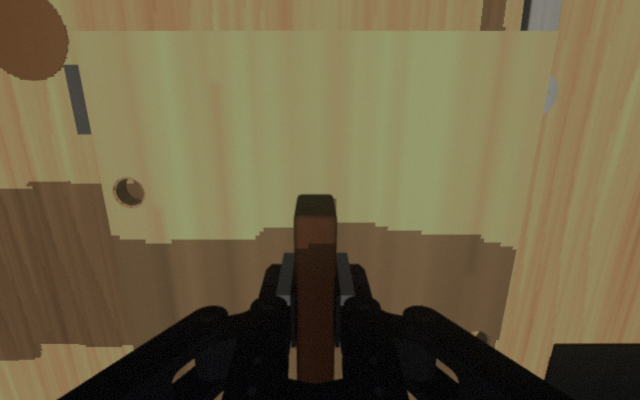

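The cover is lifted, with both holes visible at (128,192) and (480,340). I carry it to the right.

```bash
python3 -m inch '[{"rx":0,"ry":0,"rz":0,"x":-0.06,"y":0.011,"z":0,"hand":0},{"rx":0,"ry":0,"rz":0,"x":-0.12,"y":0.011,"z":0,"hand":0},{"rx":0,"ry":0,"rz":0,"x":-0.14,"y":0.011,"z":0,"hand":0},{"rx":0,"ry":0,"rz":0,"x":-0.14,"y":0.011,"z":0,"hand":0},{"rx":0,"ry":0,"rz":0,"x":-0.14,"y":0.011,"z":0,"hand":0},{"rx":0,"ry":0,"rz":0,"x":-0.14,"y":0.011,"z":0,"hand":0},{"rx":0,"ry":0,"rz":0,"x":-0.1,"y":0,"z":0,"hand":0},{"rx":0,"ry":0,"rz":0,"x":-0.04,"y":0,"z":0,"hand":0},{"rx":0,"ry":0,"rz":0,"x":0,"y":0,"z":0,"hand":0}]' 80
python3 -m inch '[{"rx":0,"ry":0,"rz":0,"x":0,"y":0,"z":0.1,"hand":0},{"rx":0,"ry":0,"rz":0,"x":0,"y":0,"z":0.1,"hand":0},{"rx":0,"ry":0,"rz":0,"x":0,"y":0,"z":0.1,"hand":0},{"rx":0,"ry":0,"rz":0,"x":0,"y":0,"z":0.03,"hand":0},{"rx":0,"ry":0,"rz":0,"x":0,"y":0,"z":0,"hand":0},{"rx":0,"ry":0,"rz":0,"x":0,"y":0,"z":0,"hand":0}]'
```

```text
time_s: 10.82
eef_pos: [0.5185, -0.2811, 0.1194]
orientation: [[0.004, 1.0, -0.001], [1.0, -0.004, 0.0], [0.0, -0.001, -1.0]]
ft_force: [0.5, 1.3, -3.4]
grip_width: 0.0143
grip_force: 78.8
time_s: 11.58
eef_pos: [0.5197, -0.2807, 0.0223]
orientation: [[0.002, 1.0, 0.002], [1.0, -0.002, -0.001], [-0.001, 0.002, -1.0]]
ft_force: [-0.7, 0.1, -3.1]
grip_width: 0.0144
grip_force: 78.6
```

```bash
python3 -m inch '[{"rx":0,"ry":0,"rz":0,"x":0,"y":0,"z":0.01,"hand":0},{"rx":0,"ry":0,"rz":0,"x":0,"y":0,"z":0.01,"hand":0},{"rx":0,"ry":0,"rz":0,"x":0,"y":0,"z":0.003,"hand":0},{"rx":0,"ry":0,"rz":0,"x":0,"y":0,"z":0,"hand":0},{"rx":0,"ry":0,"rz":0,"x":0,"y":0,"z":0,"hand":0}]' 80
```

```text
time_s: 12.2
eef_pos: [0.5193, -0.2807, 0.0153]
orientation: [[0.003, 1.0, 0.001], [1.0, -0.003, -0.001], [-0.001, 0.001, -1.0]]
ft_force: [-4.8, 3.2, 16.6]
grip_width: 0.0146
grip_force: 81.5
```

```bash
python3 -m inch '[{"rx":0,"ry":0,"rz":0,"x":0,"y":0,"z":-0.006,"hand":0.3},{"rx":0,"ry":0,"rz":0,"x":0,"y":0,"z":0,"hand":0.6},{"rx":0,"ry":0,"rz":0,"x":0,"y":0,"z":0,"hand":1},{"rx":0,"ry":0,"rz":0,"x":0,"y":0,"z":-0.12,"hand":1},{"rx":0,"ry":0,"rz":0,"x":0,"y":0,"z":-0.16,"hand":1},{"rx":0,"ry":0,"rz":0,"x":0,"y":0,"z":-0.16,"hand":1},{"rx":0,"ry":0,"rz":0,"x":0,"y":0,"z":-0.16,"hand":1},{"rx":0,"ry":0,"rz":0,"x":0,"y":0,"z":-0.16,"hand":1},{"rx":0,"ry":0,"rz":0,"x":0.1,"y":0,"z":-0.1,"hand":1}]' 40
python3 -m inch '[{"rx":0,"ry":0,"rz":0,"x":0.18,"y":-0.03,"z":0,"hand":1},{"rx":0,"ry":0,"rz":0,"x":0.18,"y":-0.03,"z":0,"hand":1},{"rx":0,"ry":0,"rz":0,"x":0.18,"y":-0.03,"z":0,"hand":1},{"rx":0,"ry":0,"rz":0,"x":0.18,"y":-0.03,"z":0,"hand":1},{"rx":0,"ry":0,"rz":0,"x":0.18,"y":-0.03,"z":0,"hand":1},{"rx":0,"ry":0,"rz":0,"x":0.18,"y":-0.03,"z":0,"hand":1},{"rx":0,"ry":0,"rz":0,"x":0.18,"y":-0.03,"z":0,"hand":1},{"rx":0,"ry":0,"rz":0,"x":0.18,"y":-0.03,"z":0,"hand":1},{"rx":0,"ry":0,"rz":0,"x":0.18,"y":-0.03,"z":0,"hand":1},{"rx":0,"ry":0,"rz":0,"x":0,"y":0,"z":0,"hand":1}]'
python3 - <<'E'
from h import *
np.set_printoptions(precision=4,suppress=True)
s=snap('wrist');s=snap('wrist','w4.png'); print(get_state()['eef_pos'])
E
```

```text
time_s: 13.32
eef_pos: [0.5193, -0.2515, 0.2759]
orientation: [[0.005, 1.0, 0.002], [1.0, -0.005, -0.001], [-0.001, 0.002, -1.0]]
ft_force: [-0.1, 0.1, -0.5]
grip_width: 0.0853
grip_force: 0.0
time_s: 14.58
eef_pos: [0.4385, 0.2387, 0.2735]
orientation: [[-0.002, 1.0, -0.001], [1.0, 0.002, 0.0], [0.0, -0.001, -1.0]]
ft_force: [0.3, -0.5, -0.1]
grip_width: 0.0853
grip_force: 0.0
[0.4392 0.2359 0.2737]
```

View pics/w4.png

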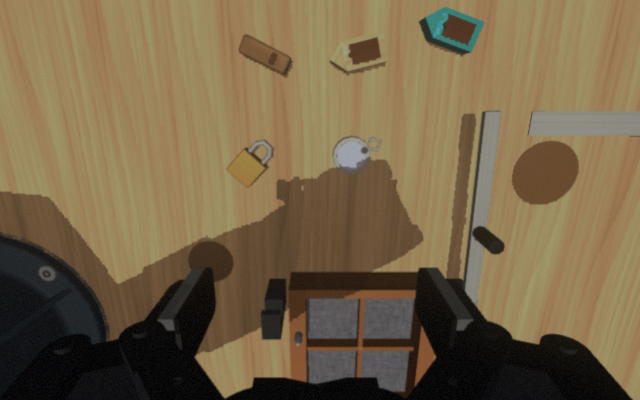

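The view shows the whistle at (265,54), the hull at (358,54), the key disc at (350,153), the padlock at (250,163) and the turquoise decoy at (453,30). The case is open below with all compartments free. I measure the things by height components.

```bash
cat >> h.py <<'E'
def things(s,ymin=.13,zmin=.006):
    W=world(s); m=(W[...,2]>zmin)&(W[...,2]<.04)&(W[...,1]>ymin)&(W[...,0]>.28)&(W[...,0]<.64)&(s['depth']>0)
    m=cv2.morphologyEx(m.astype(np.uint8),cv2.MORPH_OPEN,np.ones((3,3)))
    n,l,st,c=cv2.connectedComponentsWithStats(m)
    for i in range(1,n):
        if st[i,4]<60: continue
        k=l==i; q=W[k]; zt=np.percentile(q[:,2],90); t=q[q[:,2]>zt-.005]
        (cx,cy),(a,b),th=cv2.minAreaRect((t[:,:2]*1000).astype(np.float32))
        if a<b: a,b,th=b,a,th+90
        print('px',c[i].round(),'rgb',s['img'][k].mean(0).round(),'ztop %.4f'%zt,'ctr %.4f %.4f'%(cx/1e3,cy/1e3),'mean',t[:,:2].mean(0).round(4),'LxW %.0f %.0f'%(a,b),'long axis deg %.1f'%((th+90)%180-90))
E
python3 - <<'E'
from h import *
s=snap('wrist'); things(s)
print(get_state()['joint_pos'].round(2))
E
```

```text
px [452.  28.] rgb [63. 90. 78.] ztop 0.0269 ctr 0.5778 0.3783 mean [0.5803 0.3774] LxW 59 31 long axis deg -17.7
px [360.  51.] rgb [126. 107.  73.] ztop 0.0271 ctr 0.4824 0.3542 mean [0.4858 0.355 ] LxW 59 30 long axis deg 13.6
px [264.  53.] rgb [112.  83.  53.] ztop 0.0228 ctr 0.3851 0.3532 mean [0.3851 0.3531] LxW 53 20 long axis deg -26.1
px [350. 154.] rgb [140. 139. 140.] ztop 0.0132 ctr 0.4809 0.2441 mean [0.4807 0.2445] LxW 43 43 long axis deg 14.7
px [249. 163.] rgb [144. 119.  73.] ztop 0.0208 ctr 0.3573 0.2297 mean [0.3578 0.2303] LxW 34 34 long axis deg -43.3
[ 0.49  0.21  0.07  1.43 -0.    2.07]
```

Sizes and heights fit: disc 43 across, hull 59x30, whistle 53x20, padlock body 34x34, with z reading about 3 mm high. I start with the disc.

```bash
python3 -m inch '[{"rx":0,"ry":0,"rz":0,"x":0.028,"y":0.139,"z":0,"hand":0.75},{"rx":0,"ry":0,"rz":-1,"x":0,"y":0,"z":0.04,"hand":0.75},{"rx":0,"ry":0,"rz":-1,"x":0,"y":0,"z":0.04,"hand":0.75},{"rx":0,"ry":0,"rz":-1,"x":0,"y":0,"z":0.04,"hand":0.75},{"rx":0,"ry":0,"rz":-1,"x":0,"y":0,"z":0.04,"hand":0.75},{"rx":0,"ry":0,"rz":-1,"x":0,"y":0,"z":0.04,"hand":0.75},{"rx":0,"ry":0,"rz":-1,"x":0,"y":0,"z":0.04,"hand":0.75},{"rx":0,"ry":0,"rz":-1,"x":0,"y":0,"z":0.04,"hand":0.75},{"rx":0,"ry":0,"rz":-1,"x":0,"y":0,"z":0.04,"hand":0.75},{"rx":0,"ry":0,"rz":-1,"x":0,"y":0,"z":0.04,"hand":0.75}]' 40
python3 -m inch '[{"rx":0,"ry":0,"rz":-1,"x":0,"y":0,"z":0.04,"hand":0.75},{"rx":0,"ry":0,"rz":-1,"x":0,"y":0,"z":0.04,"hand":0.75},{"rx":0,"ry":0,"rz":-1,"x":0,"y":0,"z":0.04,"hand":0.75},{"rx":0,"ry":0,"rz":-1,"x":0,"y":0,"z":0.04,"hand":0.75},{"rx":0,"ry":0,"rz":0,"x":0,"y":0,"z":0,"hand":0.75},{"rx":0,"ry":0,"rz":0,"x":0,"y":0,"z":0,"hand":0.75}]'
python3 -c "
from h import *
things(snap('wrist'))"
```

```text
time_s: 15.98
eef_pos: [0.4816, 0.2425, 0.1657]
orientation: [[-0.881, 0.472, 0.0], [0.472, 0.881, -0.0], [-0.0, 0.0, -1.0]]
ft_force: [-0.1, -0.2, 0.1]
grip_width: 0.064
grip_force: 0.0
time_s: 16.73
eef_pos: [0.4816, 0.2434, 0.1184]
orientation: [[-1.0, 0.017, 0.0], [0.017, 1.0, 0.0], [-0.0, 0.0, -1.0]]
ft_force: [-0.5, -0.0, -0.1]
grip_width: 0.0641
grip_force: 0.0
px [297.  28.] rgb [155. 136.  82.] ztop 0.0205 ctr 0.3581 0.2306 mean [0.3612 0.2302] LxW 35 34 long axis deg 45.7
px [478.  57.] rgb [106.  78.  50.] ztop 0.0225 ctr 0.3847 0.3531 mean [0.3844 0.3523] LxW 55 21 long axis deg -25.3
px [608. 178.] rgb [73. 45. 64.] ztop 0.0266 ctr 0.4688 0.4587 mean [0.4675 0.4556] LxW 58 32 long axis deg -34.0
px [464. 206.] rgb [121. 100.  68.] ztop 0.0267 ctr 0.4831 0.3544 mean [0.485  0.3541] LxW 59 31 long axis deg 14.1
px [314. 199.] rgb [118. 114. 112.] ztop 0.0130 ctr 0.4816 0.2440 mean [0.4807 0.244 ] LxW 43 43 long axis deg -9.5
px [482. 302.] rgb [47. 79. 70.] ztop 0.0264 ctr 0.5710 0.3786 mean [0.5682 0.3789] LxW 36 32 long axis deg -62.5
```

```bash
python3 -m inch '[{"rx":0,"ry":0,"rz":0,"x":0,"y":0,"z":0.14,"hand":0.75},{"rx":0,"ry":0,"rz":0,"x":0,"y":0.002,"z":0.14,"hand":0.75},{"rx":0,"ry":0,"rz":0,"x":0,"y":0,"z":0.08,"hand":0.75},{"rx":0,"ry":0,"rz":0,"x":0,"y":0,"z":0.028,"hand":0.75},{"rx":0,"ry":0,"rz":0,"x":0,"y":0,"z":0,"hand":0.5},{"rx":0,"ry":0,"rz":0,"x":0,"y":0,"z":0,"hand":0.3},{"rx":0,"ry":0,"rz":0,"x":0,"y":0,"z":0,"hand":0.3},{"rx":0,"ry":0,"rz":0,"x":0,"y":0,"z":0,"hand":0.3}]' 40
```

```text
time_s: 17.77
eef_pos: [0.482, 0.245, 0.0027]
orientation: [[-1.0, 0.014, 0.002], [0.014, 1.0, 0.001], [-0.002, 0.001, -1.0]]
ft_force: [-0.1, -0.2, 7.0]
grip_width: 0.0416
grip_force: 41.2
```

```bash
python3 -m inch '[{"rx":0,"ry":0,"rz":0,"x":0,"y":0,"z":-0.06,"hand":0.3},{"rx":0,"ry":0,"rz":0,"x":0,"y":0,"z":-0.12,"hand":0.3},{"rx":0,"ry":0,"rz":0,"x":0,"y":0,"z":-0.12,"hand":0.3},{"rx":0,"ry":0,"rz":0,"x":-0.031,"y":-0.172,"z":0,"hand":0.3},{"rx":0,"ry":0,"rz":0,"x":-0.031,"y":-0.172,"z":0,"hand":0.3},{"rx":0,"ry":0,"rz":0,"x":-0.031,"y":-0.172,"z":0,"hand":0.3},{"rx":0,"ry":0,"rz":0,"x":-0.031,"y":-0.172,"z":0,"hand":0.3},{"rx":0,"ry":0,"rz":0,"x":-0.031,"y":-0.172,"z":0,"hand":0.3},{"rx":0,"ry":0,"rz":0,"x":-0.031,"y":-0.172,"z":0,"hand":0.3},{"rx":0,"ry":0,"rz":0,"x":0,"y":0,"z":0,"hand":0.3}]' 40
python3 -m inch '[{"rx":0,"ry":0,"rz":0,"x":0,"y":0,"z":0,"hand":0.3},{"rx":0,"ry":0,"rz":0,"x":0,"y":0,"z":0,"hand":0.3}]'
```

```text
time_s: 19.02
eef_pos: [0.5332, -0.0689, 0.092]
orientation: [[-1.0, 0.018, 0.001], [0.018, 1.0, -0.001], [-0.001, -0.001, -1.0]]
ft_force: [0.1, 1.5, -1.3]
grip_width: 0.0411
grip_force: 40.7
time_s: 19.27
eef_pos: [0.5327, -0.0648, 0.0917]
orientation: [[-1.0, 0.012, 0.0], [0.012, 1.0, 0.0], [-0.0, 0.0, -1.0]]
ft_force: [0.3, 0.0, -0.8]
grip_width: 0.0413
grip_force: 40.7
```

```bash
python3 -m inch '[{"rx":0,"ry":0,"rz":0,"x":-0.017,"y":0,"z":0.08,"hand":0.3},{"rx":0,"ry":0,"rz":0,"x":0,"y":0,"z":0.09,"hand":0.3},{"rx":0,"ry":0,"rz":0,"x":0,"y":0,"z":0.06,"hand":0.3},{"rx":0,"ry":0,"rz":0,"x":0,"y":0,"z":0.036,"hand":0.3},{"rx":0,"ry":0,"rz":0,"x":0,"y":0,"z":0,"hand":0.3},{"rx":0,"ry":0,"rz":0,"x":0,"y":0,"z":0,"hand":0.6},{"rx":0,"ry":0,"rz":0,"x":0,"y":0,"z":0,"hand":0.6},{"rx":0,"ry":0,"rz":0,"x":0,"y":0,"z":-0.1,"hand":0.6},{"rx":0,"ry":0,"rz":0,"x":0,"y":0,"z":-0.15,"hand":0.6},{"rx":0,"ry":0,"rz":0,"x":0,"y":0,"z":-0.15,"hand":0.7}]'
python3 - <<'E'
from h import *
s=snap('top')
cv2.imwrite('pics/t3.png',cv2.resize(s['img'][110:290,140:480,::-1],None,fx=2.3,fy=2.3))
W=world(s)
E
```

```text
time_s: 20.52
eef_pos: [0.5378, -0.0659, 0.1335]
orientation: [[-1.0, 0.014, 0.0], [0.014, 1.0, -0.0], [-0.0, -0.0, -1.0]]
ft_force: [1.1, -0.4, 0.4]
grip_width: 0.0596
grip_force: 0.0
```

```bash
python3 -m inch '[{"rx":0,"ry":0,"rz":0,"x":0.1,"y":0.164,"z":-0.03,"hand":0.65},{"rx":0,"ry":0,"rz":0,"x":0.1,"y":0.164,"z":-0.03,"hand":0.65},{"rx":0,"ry":0,"rz":0,"x":0.1,"y":0.164,"z":0,"hand":0.65},{"rx":0,"ry":0,"rz":0,"x":0.1,"y":0.164,"z":0,"hand":0.65},{"rx":0,"ry":0,"rz":0,"x":0.1,"y":0.164,"z":0,"hand":0.65},{"rx":0,"ry":0,"rz":0,"x":0.1,"y":0.164,"z":0,"hand":0.65},{"rx":0,"ry":0,"rz":0,"x":0,"y":0,"z":0,"hand":0.65},{"rx":0,"ry":0,"rz":-1,"x":0,"y":0,"z":0,"hand":0.65},{"rx":0,"ry":0,"rz":-1,"x":0,"y":0,"z":0,"hand":0.65},{"rx":0,"ry":0,"rz":-1,"x":0,"y":0,"z":0,"hand":0.65}]'
python3 -m inch '[{"rx":0,"ry":0,"rz":-1,"x":0,"y":0,"z":0,"hand":0.65},{"rx":0,"ry":0,"rz":-1,"x":0,"y":0,"z":0,"hand":0.65},{"rx":0,"ry":0,"rz":-1,"x":0,"y":0,"z":0,"hand":0.65},{"rx":0,"ry":0,"rz":-0.9,"x":0,"y":0,"z":0,"hand":0.65},{"rx":0,"ry":0,"rz":0,"x":0,"y":0,"z":0,"hand":0.65},{"rx":0,"ry":0,"rz":0,"x":0,"y":0,"z":0,"hand":0.65}]'
cat >> h.py <<'E'
def rel(x,y,yaw=None):
    "tool-axis shift (fraction of 0.3) to world x,y ; rz units to tool-y yaw deg"
    st=get_state(); R=st['orientation']; p=st['eef_pos']; d=R.T@np.array([x-p[0],y-p[1],0]); cur=np.degrees(np.arctan2(R[1,1],R[0,1]))
    print('eef',p.round(4),'yaw %.2f'%cur,'shift frac',(d/.3).round(4),'rz', None if yaw is None else round(-np.radians(yaw-cur)/.12,3))
E
python3 -c "
from h import *
things(snap('wrist')); rel(.3575,.2305,137)"
```

```text
time_s: 21.82
eef_pos: [0.3624, 0.2312, 0.1499]
orientation: [[-0.94, -0.343, 0.001], [-0.343, 0.94, 0.0], [-0.001, -0.0, -1.0]]
ft_force: [-0.6, 0.5, -0.0]
grip_width: 0.0556
grip_force: 0.0
time_s: 22.58
eef_pos: [0.3621, 0.2315, 0.1498]
orientation: [[-0.689, -0.725, 0.0], [-0.725, 0.689, 0.0], [-0.0, -0.0, -1.0]]
ft_force: [-1.0, 0.1, -0.5]
grip_width: 0.056
grip_force: 0.0
px [317. 189.] rgb [100.  79.  50.] ztop 0.0205 ctr 0.3578 0.2299 mean [0.3573 0.2294] LxW 34 34 long axis deg -43.1
px [368. 301.] rgb [84. 62. 39.] ztop 0.0221 ctr 0.4009 0.3447 mean [0.4002 0.3433] LxW 21 18 long axis deg 64.8
px [310. 358.] rgb [96. 77. 52.] ztop 0.0264 ctr 0.4823 0.3538 mean [0.4808 0.3518] LxW 58 31 long axis deg 14.4
eef [0.3621 0.2315 0.1498] yaw 136.52 shift frac [ 0.013   0.0087 -0.    ] rz -0.07
```

```bash
python3 -m inch '[{"rx":0,"ry":0,"rz":-0.06,"x":0.013,"y":0.009,"z":0.14,"hand":0.65},{"rx":0,"ry":0,"rz":0,"x":0,"y":0,"z":0.15,"hand":0.65},{"rx":0,"ry":0,"rz":0,"x":0,"y":0,"z":0.13,"hand":0.65},{"rx":0,"ry":0,"rz":0,"x":0,"y":0,"z":0.066,"hand":0.65},{"rx":0,"ry":0,"rz":0,"x":0,"y":0,"z":0,"hand":0.4},{"rx":0,"ry":0,"rz":0,"x":0,"y":0,"z":0,"hand":0.2},{"rx":0,"ry":0,"rz":0,"x":0,"y":0,"z":0,"hand":0.2},{"rx":0,"ry":0,"rz":0,"x":0,"y":0,"z":0,"hand":0.2},{"rx":0,"ry":0,"rz":0,"x":0,"y":0,"z":-0.1,"hand":0.2},{"rx":0,"ry":0,"rz":0,"x":0,"y":0,"z":-0.2,"hand":0.2}]' 60
```

```text
time_s: 23.88
eef_pos: [0.3559, 0.23, 0.0939]
orientation: [[-0.681, -0.732, -0.003], [-0.732, 0.681, -0.002], [0.003, 0.001, -1.0]]
ft_force: [1.9, 1.8, -1.2]
grip_width: 0.0321
grip_force: 59.8
```

```bash
python3 -m inch '[{"rx":0,"ry":0,"rz":1,"x":0,"y":0,"z":-0.015,"hand":0.2},{"rx":0,"ry":0,"rz":1,"x":0,"y":0,"z":-0.015,"hand":0.2},{"rx":0,"ry":0,"rz":1,"x":0,"y":0,"z":-0.015,"hand":0.2},{"rx":0,"ry":0,"rz":1,"x":0,"y":0,"z":-0.015,"hand":0.2},{"rx":0,"ry":0,"rz":1,"x":0,"y":0,"z":-0.015,"hand":0.2},{"rx":0,"ry":0,"rz":1,"x":0,"y":0,"z":-0.015,"hand":0.2},{"rx":0,"ry":0,"rz":0.95,"x":0,"y":0,"z":-0.015,"hand":0.2},{"rx":0,"ry":0,"rz":0,"x":0,"y":0,"z":0,"hand":0.2}]'
python3 -m inch '[{"rx":0,"ry":0,"rz":0,"x":-0.053,"y":-0.164,"z":0,"hand":0.2},{"rx":0,"ry":0,"rz":0,"x":-0.053,"y":-0.164,"z":0,"hand":0.2},{"rx":0,"ry":0,"rz":0,"x":-0.053,"y":-0.164,"z":0,"hand":0.2},{"rx":0,"ry":0,"rz":0,"x":-0.053,"y":-0.164,"z":0,"hand":0.2},{"rx":0,"ry":0,"rz":0,"x":-0.053,"y":-0.164,"z":0,"hand":0.2},{"rx":0,"ry":0,"rz":0,"x":-0.053,"y":-0.164,"z":0,"hand":0.2},{"rx":0,"ry":0,"rz":0,"x":0,"y":0,"z":0,"hand":0.2},{"rx":0,"ry":0,"rz":0,"x":0,"y":0,"z":0,"hand":0.2}]'
python3 -c "
from h import *
rel(.451,-.065,90)"
```

```text
time_s: 24.88
eef_pos: [0.3575, 0.2309, 0.1259]
orientation: [[-1.0, 0.012, 0.001], [0.012, 1.0, 0.0], [-0.001, 0.0, -1.0]]
ft_force: [0.4, -0.9, 0.1]
grip_width: 0.0324
grip_force: 59.9
time_s: 25.88
eef_pos: [0.4487, -0.0655, 0.1252]
orientation: [[-1.0, 0.011, -0.0], [0.011, 1.0, 0.0], [0.0, 0.0, -1.0]]
ft_force: [-0.8, 0.7, -1.5]
grip_width: 0.0324
grip_force: 60.1
eef [ 0.4487 -0.0655  0.1252] yaw 89.36 shift frac [-0.0078  0.0016 -0.    ] rz -0.094
```

```bash
python3 -m inch '[{"rx":0,"ry":0,"rz":0,"x":-0.008,"y":0,"z":0.12,"hand":0.2},{"rx":0,"ry":0,"rz":0,"x":0,"y":0,"z":0.12,"hand":0.2},{"rx":0,"ry":0,"rz":0,"x":0,"y":0,"z":0.09,"hand":0.2},{"rx":0,"ry":0,"rz":0,"x":0,"y":0,"z":0.045,"hand":0.2},{"rx":0,"ry":0,"rz":0,"x":0,"y":0,"z":0,"hand":0.2},{"rx":0,"ry":0,"rz":0,"x":0,"y":0,"z":0,"hand":0.5},{"rx":0,"ry":0,"rz":0,"x":0,"y":0,"z":0,"hand":0.5},{"rx":0,"ry":0,"rz":0,"x":0,"y":0,"z":-0.12,"hand":0.5},{"rx":0,"ry":0,"rz":0,"x":0,"y":0,"z":-0.18,"hand":0.5},{"rx":0,"ry":0,"rz":0,"x":0,"y":0,"z":-0.18,"hand":0.5}]'
python3 -c "
from h import *
rel(.385,.353,63.9)"
```

```text
time_s: 27.12
eef_pos: [0.4512, -0.0656, 0.1592]
orientation: [[-1.0, 0.012, 0.001], [0.012, 1.0, -0.0], [-0.001, -0.0, -1.0]]
ft_force: [1.6, -0.7, -0.3]
grip_width: 0.0425
grip_force: 0.0
eef [ 0.4512 -0.0656  0.1592] yaw 89.28 shift frac [ 2.3810e-01  1.3926e+00 -3.0000e-04] rz 3.692
```

```bash
python3 -m inch '[{"rx":0,"ry":0,"rz":0,"x":0.03,"y":0.174,"z":0,"hand":0.5},{"rx":0,"ry":0,"rz":0,"x":0.03,"y":0.174,"z":0,"hand":0.5},{"rx":0,"ry":0,"rz":0,"x":0.03,"y":0.174,"z":0,"hand":0.5},{"rx":0,"ry":0,"rz":0,"x":0.03,"y":0.174,"z":0,"hand":0.5},{"rx":0,"ry":0,"rz":0,"x":0.03,"y":0.174,"z":0,"hand":0.5},{"rx":0,"ry":0,"rz":0,"x":0.03,"y":0.174,"z":0,"hand":0.5},{"rx":0,"ry":0,"rz":0,"x":0.03,"y":0.174,"z":0,"hand":0.5},{"rx":0,"ry":0,"rz":0,"x":0.03,"y":0.174,"z":0,"hand":0.5},{"rx":0,"ry":0,"rz":0,"x":0,"y":0,"z":0,"hand":0.5}]'
python3 -m inch '[{"rx":0,"ry":0,"rz":0.92,"x":0,"y":0,"z":0,"hand":0.5},{"rx":0,"ry":0,"rz":0.92,"x":0,"y":0,"z":0,"hand":0.5},{"rx":0,"ry":0,"rz":0.92,"x":0,"y":0,"z":0,"hand":0.5},{"rx":0,"ry":0,"rz":0.92,"x":0,"y":0,"z":0,"hand":0.5},{"rx":0,"ry":0,"rz":0,"x":0,"y":0,"z":0,"hand":0.5},{"rx":0,"ry":0,"rz":0,"x":0,"y":0,"z":0,"hand":0.5}]'
python3 -c "
from h import *
things(snap('wrist')); rel(.385,.353,63.9)"
```

```text
time_s: 28.25
eef_pos: [0.3838, 0.3558, 0.1572]
orientation: [[-1.0, 0.009, 0.0], [0.009, 1.0, 0.001], [-0.0, 0.001, -1.0]]
ft_force: [0.5, -0.5, -0.6]
grip_width: 0.043
grip_force: 0.0
time_s: 29.0
eef_pos: [0.3847, 0.3525, 0.1572]
orientation: [[-0.9, 0.437, 0.0], [0.437, 0.9, 0.0], [-0.0, 0.0, -1.0]]
ft_force: [0.4, -0.2, -0.9]
grip_width: 0.0426
grip_force: 0.0
px [315. 187.] rgb [90. 66. 42.] ztop 0.0226 ctr 0.3846 0.3530 mean [0.3838 0.3536] LxW 53 20 long axis deg -25.3
px [467. 217.] rgb [79. 49. 69.] ztop 0.0266 ctr 0.4685 0.4590 mean [0.4647 0.4606] LxW 57 31 long axis deg -33.9
px [352. 275.] rgb [120. 102.  71.] ztop 0.0265 ctr 0.4763 0.3454 mean [0.4726 0.348 ] LxW 44 20 long axis deg -24.2
eef [0.3847 0.3526 0.1571] yaw 64.09 shift frac [-0.0004  0.0015  0.    ] rz 0.028
```

```bash
python3 -m inch '[{"rx":0,"ry":0,"rz":0,"x":0,"y":0.0015,"z":0.15,"hand":0.5},{"rx":0,"ry":0,"rz":0,"x":0,"y":0,"z":0.15,"hand":0.5},{"rx":0,"ry":0,"rz":0,"x":0,"y":0,"z":0.14,"hand":0.5},{"rx":0,"ry":0,"rz":0,"x":0,"y":0,"z":0.067,"hand":0.5},{"rx":0,"ry":0,"rz":0,"x":0,"y":0,"z":0,"hand":0.3},{"rx":0,"ry":0,"rz":0,"x":0,"y":0,"z":0,"hand":0.05},{"rx":0,"ry":0,"rz":0,"x":0,"y":0,"z":0,"hand":0.05},{"rx":0,"ry":0,"rz":0,"x":0,"y":0,"z":0,"hand":0.05},{"rx":0,"ry":0,"rz":0,"x":0,"y":0,"z":-0.1,"hand":0.05},{"rx":0,"ry":0,"rz":0,"x":0,"y":0,"z":-0.2,"hand":0.05}]' 50
python3 -m inch '[{"rx":0,"ry":0,"rz":-0.95,"x":0,"y":0,"z":-0.05,"hand":0.05},{"rx":0,"ry":0,"rz":-0.95,"x":0,"y":0,"z":-0.05,"hand":0.05},{"rx":0,"ry":0,"rz":-0.95,"x":0,"y":0,"z":-0.02,"hand":0.05},{"rx":0,"ry":0,"rz":-0.95,"x":0,"y":0,"z":0,"hand":0.05},{"rx":0,"ry":0,"rz":0,"x":0,"y":0,"z":0,"hand":0.05},{"rx":0,"ry":0,"rz":0,"x":0,"y":0,"z":0,"hand":0.05}]'
python3 -c "
from h import *
rel(.462,.031,90)"
```

```text
time_s: 30.3
eef_pos: [0.3836, 0.3522, 0.0945]
orientation: [[-0.899, 0.438, -0.003], [0.438, 0.899, -0.003], [0.001, -0.003, -1.0]]
ft_force: [0.0, 0.7, -0.1]
grip_width: 0.0188
grip_force: 51.7
time_s: 31.05
eef_pos: [0.3847, 0.3532, 0.1309]
orientation: [[-1.0, 0.001, 0.0], [0.001, 1.0, 0.0], [-0.0, 0.0, -1.0]]
ft_force: [-0.1, 0.0, -0.3]
grip_width: 0.0188
grip_force: 51.8
eef [0.3847 0.3532 0.1309] yaw 89.97 shift frac [-0.2582 -1.074  -0.    ] rz -0.005
```

```bash
python3 -m inch '[{"rx":0,"ry":0,"rz":0,"x":-0.043,"y":-0.179,"z":0,"hand":0.05},{"rx":0,"ry":0,"rz":0,"x":-0.043,"y":-0.179,"z":0,"hand":0.05},{"rx":0,"ry":0,"rz":0,"x":-0.043,"y":-0.179,"z":0,"hand":0.05},{"rx":0,"ry":0,"rz":0,"x":-0.043,"y":-0.179,"z":0,"hand":0.05},{"rx":0,"ry":0,"rz":0,"x":-0.043,"y":-0.179,"z":0,"hand":0.05},{"rx":0,"ry":0,"rz":0,"x":-0.043,"y":-0.179,"z":0,"hand":0.05},{"rx":0,"ry":0,"rz":0,"x":0,"y":0,"z":0,"hand":0.05},{"rx":0,"ry":0,"rz":0,"x":0,"y":0,"z":0,"hand":0.05}]'
python3 -c "
from h import *
rel(.462,.031,90)"
```

```text
time_s: 32.05
eef_pos: [0.4627, 0.0313, 0.1308]
orientation: [[-1.0, -0.0, -0.0], [-0.0, 1.0, 0.0], [0.0, 0.0, -1.0]]
ft_force: [0.2, 0.5, -0.8]
grip_width: 0.0186
grip_force: 51.8
eef [0.4627 0.0313 0.1308] yaw 90.00 shift frac [ 0.0023 -0.0009  0.    ] rz 0.001
```

```bash
python3 -m inch '[{"rx":0,"ry":0,"rz":0,"x":0.002,"y":0,"z":0.12,"hand":0.05},{"rx":0,"ry":0,"rz":0,"x":0,"y":0,"z":0.13,"hand":0.05},{"rx":0,"ry":0,"rz":0,"x":0,"y":0,"z":0.1,"hand":0.05},{"rx":0,"ry":0,"rz":0,"x":0,"y":0,"z":0.041,"hand":0.05},{"rx":0,"ry":0,"rz":0,"x":0,"y":0,"z":0,"hand":0.05},{"rx":0,"ry":0,"rz":0,"x":0,"y":0,"z":0,"hand":0.4},{"rx":0,"ry":0,"rz":0,"x":0,"y":0,"z":0,"hand":0.4},{"rx":0,"ry":0,"rz":0,"x":0,"y":0,"z":-0.12,"hand":0.4},{"rx":0,"ry":0,"rz":0,"x":0,"y":0,"z":-0.18,"hand":0.5},{"rx":0,"ry":0,"rz":0,"x":0,"y":0,"z":-0.18,"hand":0.6}]'
python3 -c "
from h import *
rel(.489,.3555,103.8)"
```

```text
time_s: 33.3
eef_pos: [0.462, 0.0312, 0.1598]
orientation: [[-1.0, -0.002, 0.001], [-0.002, 1.0, 0.0], [-0.001, 0.0, -1.0]]
ft_force: [1.2, 0.7, 0.4]
grip_width: 0.0514
grip_force: 0.0
eef [0.462  0.0312 0.1598] yaw 90.10 shift frac [-9.1800e-02  1.0809e+00  1.0000e-04] rz -1.992
```

```bash
python3 -m inch '[{"rx":0,"ry":0,"rz":0,"x":-0.015,"y":0.18,"z":0,"hand":0.6},{"rx":0,"ry":0,"rz":0,"x":-0.015,"y":0.18,"z":0,"hand":0.6},{"rx":0,"ry":0,"rz":0,"x":-0.015,"y":0.18,"z":0,"hand":0.6},{"rx":0,"ry":0,"rz":0,"x":-0.015,"y":0.18,"z":0,"hand":0.6},{"rx":0,"ry":0,"rz":0,"x":-0.015,"y":0.18,"z":0,"hand":0.6},{"rx":0,"ry":0,"rz":0,"x":-0.015,"y":0.18,"z":0,"hand":0.6},{"rx":0,"ry":0,"rz":-1,"x":0,"y":0,"z":0,"hand":0.6},{"rx":0,"ry":0,"rz":-1,"x":0,"y":0,"z":0,"hand":0.6},{"rx":0,"ry":0,"rz":0,"x":0,"y":0,"z":0,"hand":0.6},{"rx":0,"ry":0,"rz":0,"x":0,"y":0,"z":0,"hand":0.6}]'
python3 -c "
from h import *
things(snap('wrist','w5.png')); rel(.489,.3555,103.8)"
```

```text
time_s: 34.55
eef_pos: [0.4887, 0.3552, 0.1579]
orientation: [[-0.972, -0.237, 0.0], [-0.237, 0.972, 0.0], [-0.0, 0.0, -1.0]]
ft_force: [0.6, 0.2, -0.2]
grip_width: 0.051
grip_force: 0.0
px [314. 186.] rgb [105.  87.  60.] ztop 0.0269 ctr 0.4838 0.3541 mean [0.4858 0.3548] LxW 59 30 long axis deg 14.6
px [440. 192.] rgb [86. 53. 74.] ztop 0.0268 ctr 0.4694 0.4584 mean [0.4657 0.4598] LxW 59 32 long axis deg -34.2
px [313. 286.] rgb [55. 84. 74.] ztop 0.0265 ctr 0.5779 0.3781 mean [0.5794 0.3769] LxW 60 31 long axis deg -18.6
eef [0.4887 0.3551 0.1578] yaw 103.72 shift frac [-0.0014  0.001   0.    ] rz -0.012
```

View pics/w5.png

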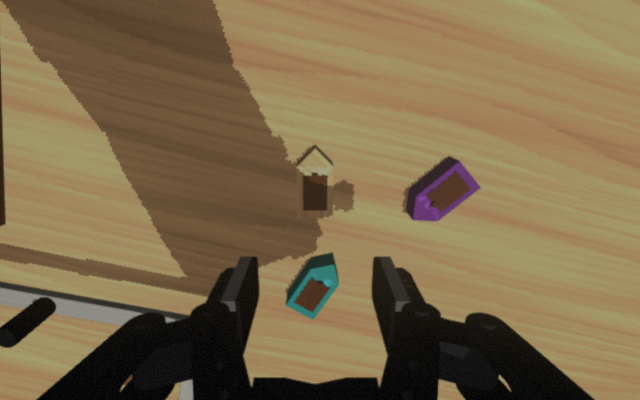

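The light-wood hull is at (315,182) with its bow up, i.e. towards the robot. Purple (442,190) and turquoise (315,287) are clear of the fingers.

```bash
python3 -m inch '[{"rx":0,"ry":0,"rz":0,"x":0,"y":0,"z":0.15,"hand":0.6},{"rx":0,"ry":0,"rz":0,"x":0,"y":0,"z":0.15,"hand":0.6},{"rx":0,"ry":0,"rz":0,"x":0,"y":0,"z":0.14,"hand":0.6},{"rx":0,"ry":0,"rz":0,"x":0,"y":0,"z":0.066,"hand":0.6},{"rx":0,"ry":0,"rz":0,"x":0,"y":0,"z":0,"hand":0.4},{"rx":0,"ry":0,"rz":0,"x":0,"y":0,"z":0,"hand":0.15},{"rx":0,"ry":0,"rz":0,"x":0,"y":0,"z":0,"hand":0.15},{"rx":0,"ry":0,"rz":0,"x":0,"y":0,"z":0,"hand":0.15},{"rx":0,"ry":0,"rz":0,"x":0,"y":0,"z":-0.1,"hand":0.15},{"rx":0,"ry":0,"rz":0,"x":0,"y":0,"z":-0.2,"hand":0.15}]' 50
python3 -m inch '[{"rx":0,"ry":0,"rz":1,"x":0,"y":0,"z":-0.06,"hand":0.15},{"rx":0,"ry":0,"rz":1,"x":0,"y":0,"z":-0.06,"hand":0.15},{"rx":0,"ry":0,"rz":0,"x":0,"y":0,"z":0,"hand":0.15},{"rx":0,"ry":0,"rz":0,"x":0,"y":0,"z":0,"hand":0.15}]'
python3 -c "
from h import *
rel(.543,.031,90)"
```

```text
time_s: 35.85
eef_pos: [0.4873, 0.3543, 0.0951]
orientation: [[-0.971, -0.24, -0.003], [-0.24, 0.971, -0.002], [0.004, -0.002, -1.0]]
ft_force: [0.3, 1.3, -0.3]
grip_width: 0.0285
grip_force: 52.3
time_s: 36.35
eef_pos: [0.4883, 0.3551, 0.131]
orientation: [[-1.0, -0.005, -0.0], [-0.005, 1.0, -0.0], [0.0, -0.0, -1.0]]
ft_force: [-0.5, -0.9, -0.6]
grip_width: 0.0291
grip_force: 52.3
eef [0.4883 0.3551 0.131 ] yaw 90.27 shift frac [-1.7720e-01 -1.0812e+00  3.0000e-04] rz 0.039
```

```bash
python3 -m inch '[{"rx":0,"ry":0,"rz":0,"x":-0.0295,"y":-0.18,"z":0,"hand":0.15},{"rx":0,"ry":0,"rz":0,"x":-0.0295,"y":-0.18,"z":0,"hand":0.15},{"rx":0,"ry":0,"rz":0,"x":-0.0295,"y":-0.18,"z":0,"hand":0.15},{"rx":0,"ry":0,"rz":0,"x":-0.0295,"y":-0.18,"z":0,"hand":0.15},{"rx":0,"ry":0,"rz":0,"x":-0.0295,"y":-0.18,"z":0,"hand":0.15},{"rx":0,"ry":0,"rz":0,"x":-0.0295,"y":-0.18,"z":0,"hand":0.15},{"rx":0,"ry":0,"rz":0,"x":0,"y":0,"z":0,"hand":0.15},{"rx":0,"ry":0,"rz":0,"x":0,"y":0,"z":0,"hand":0.15}]'
python3 -c "
from h import *
rel(.543,.031,90)"
```

```text
time_s: 37.35
eef_pos: [0.5419, 0.0314, 0.131]
orientation: [[-1.0, -0.003, -0.001], [-0.003, 1.0, 0.0], [0.001, 0.0, -1.0]]
ft_force: [-0.5, 0.2, 0.0]
grip_width: 0.029
grip_force: 52.4
eef [0.5419 0.0314 0.131 ] yaw 90.15 shift frac [-0.0038 -0.0015 -0.    ] rz 0.022
```

```bash
python3 -m inch '[{"rx":0,"ry":0,"rz":0,"x":-0.003,"y":0,"z":0.12,"hand":0.15},{"rx":0,"ry":0,"rz":0,"x":0,"y":0,"z":0.13,"hand":0.15},{"rx":0,"ry":0,"rz":0,"x":0,"y":0,"z":0.1,"hand":0.15},{"rx":0,"ry":0,"rz":0,"x":0,"y":0,"z":0.04,"hand":0.15},{"rx":0,"ry":0,"rz":0,"x":0,"y":0,"z":0,"hand":0.15},{"rx":0,"ry":0,"rz":0,"x":0,"y":0,"z":0,"hand":0.5},{"rx":0,"ry":0,"rz":0,"x":0,"y":0,"z":0,"hand":0.5},{"rx":0,"ry":0,"rz":0,"x":0,"y":0,"z":-0.12,"hand":0.5},{"rx":0,"ry":0,"rz":0,"x":0,"y":0,"z":-0.18,"hand":0.6},{"rx":0,"ry":0,"rz":0,"x":0,"y":0,"z":-0.18,"hand":1}]'
python3 -m inch '[{"rx":0,"ry":0,"rz":1,"x":0,"y":0,"z":-0.1,"hand":1},{"rx":0,"ry":0,"rz":1,"x":0,"y":0,"z":-0.1,"hand":1},{"rx":0,"ry":0,"rz":1,"x":0,"y":0,"z":-0.1,"hand":1},{"rx":0,"ry":0,"rz":1,"x":0,"y":0,"z":-0.1,"hand":1},{"rx":0,"ry":0,"rz":1,"x":0,"y":0,"z":0,"hand":1},{"rx":0,"ry":0,"rz":1,"x":0,"y":0,"z":0,"hand":1},{"rx":0,"ry":0,"rz":1,"x":0,"y":0,"z":0,"hand":1},{"rx":0,"ry":0,"rz":1,"x":0,"y":0,"z":0,"hand":1},{"rx":0,"ry":0,"rz":1,"x":0,"y":0,"z":0,"hand":1},{"rx":0,"ry":0,"rz":1,"x":0,"y":0,"z":0,"hand":1}]'
python3 -m inch '[{"rx":0,"ry":0,"rz":1,"x":0,"y":0,"z":0,"hand":1},{"rx":0,"ry":0,"rz":1,"x":0,"y":0,"z":0,"hand":1},{"rx":0,"ry":0,"rz":1,"x":0,"y":0,"z":0,"hand":1},{"rx":0,"ry":0,"rz":0,"x":0,"y":-0.14,"z":0,"hand":1},{"rx":0,"ry":0,"rz":0,"x":0,"y":0,"z":0,"hand":1},{"rx":0,"ry":0,"rz":0,"x":0,"y":0,"z":0,"hand":1}]'
python3 -c "
from h import *
s=snap('wrist','w6.png'); rel(.5193,-.2807,0)
"
```

```text
time_s: 38.6
eef_pos: [0.5431, 0.0313, 0.161]
orientation: [[-1.0, -0.002, 0.001], [-0.002, 1.0, 0.0], [-0.001, 0.0, -1.0]]
ft_force: [1.6, -0.6, -0.8]
grip_width: 0.0678
grip_force: 0.0
time_s: 39.85
eef_pos: [0.5432, 0.0313, 0.2795]
orientation: [[-0.36, 0.933, 0.001], [0.933, 0.36, 0.0], [-0.0, 0.001, -1.0]]
ft_force: [-0.9, 0.7, 0.1]
grip_width: 0.0851
grip_force: 0.0
time_s: 40.6
eef_pos: [0.5016, 0.0308, 0.2795]
orientation: [[-0.013, 1.0, 0.002], [1.0, 0.013, 0.0], [0.0, 0.002, -1.0]]
ft_force: [0.5, -0.2, 0.4]
grip_width: 0.0853
grip_force: 0.0
eef [0.5018 0.0308 0.2792] yaw 0.73 shift frac [-1.0391  0.045   0.    ] rz 0.107
```

View pics/w6.png

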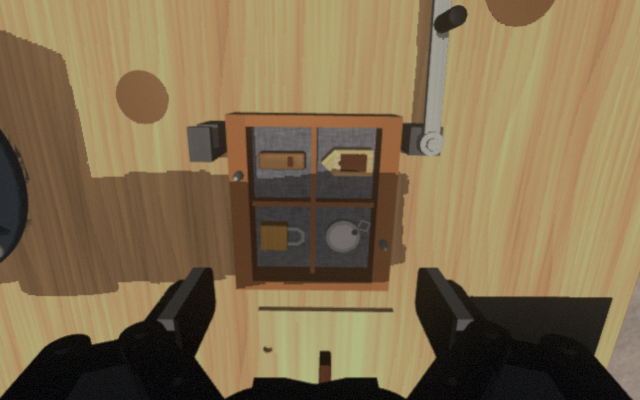

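All four lie in their own compartments: whistle (282,161), hull (350,160), padlock (280,236), disc (343,236). The pins are at (237,176) and (384,245). Next I go to the cover.

```bash
python3 -m inch '[{"rx":0,"ry":0,"rz":0.1,"x":0,"y":0,"z":0,"hand":1},{"rx":0,"ry":0,"rz":0,"x":-0.13,"y":0.009,"z":0,"hand":1},{"rx":0,"ry":0,"rz":0,"x":-0.173,"y":0.009,"z":0,"hand":1},{"rx":0,"ry":0,"rz":0,"x":-0.173,"y":0.009,"z":0,"hand":1},{"rx":0,"ry":0,"rz":0,"x":-0.173,"y":0.009,"z":0,"hand":1},{"rx":0,"ry":0,"rz":0,"x":-0.1,"y":0.009,"z":0,"hand":1},{"rx":0,"ry":0,"rz":0,"x":0,"y":0,"z":0,"hand":1},{"rx":0,"ry":0,"rz":0,"x":0,"y":0,"z":0,"hand":1}]'
python3 - <<'E'
from h import *
s=snap('wrist','w7.png'); rel(.5193,-.2807,0)
W=world(s); c=np.array([.519,-.281])
m=(W[...,2]>.033)&(W[...,2]<.05)&(abs(W[...,0]-c[0])<.04)&(abs(W[...,1]-c[1])<.06); q=W[m]
if len(q): print('batten',len(q),q.mean(0),q.min(0),q.max(0), cv2.minAreaRect((q[:,:2]*1000).astype(np.float32)))
for p in [(.0825,-.04),(-.0825,.04)]: print(p,proj(s,[.5193+p[0],-.2813+p[1],.01]))
E
```

```text
time_s: 41.65
eef_pos: [0.5151, -0.1936, 0.2785]
orientation: [[-0.0, 1.0, -0.0], [1.0, 0.0, 0.0], [0.0, -0.0, -1.0]]
ft_force: [0.2, 0.0, 1.4]
grip_width: 0.085
grip_force: 0.0
eef [ 0.515  -0.1932  0.2786] yaw 0.07 shift frac [-2.916e-01  1.380e-02 -1.000e-04] rz 0.01
batten 813 [ 0.51870708 -0.28101989  0.0416134 ] [ 0.5114812  -0.32294788  0.03326381] [ 0.52670991 -0.24409869  0.0441453 ] ((519.0957641601562, -283.5216979980469), (78.84535217285156, 15.187911033630371), 89.9659652709961)
(0.0825, -0.04) (np.float64(381.1115026847846), np.float64(257.0340940156709))
(-0.0825, 0.04) (np.float64(251.94340227966032), np.float64(198.50232583727745))
```

View pics/w7.png

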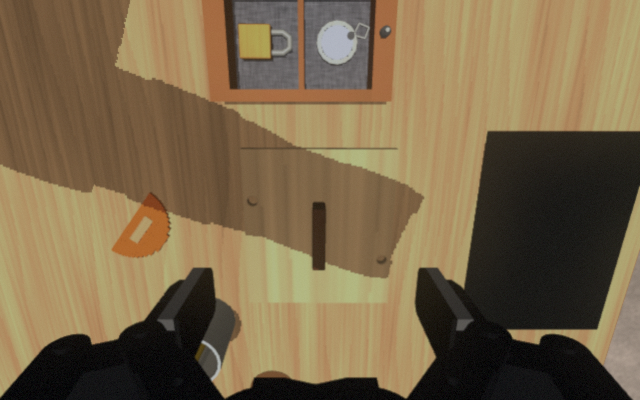

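The cover lies flat with its holes at (252,201) and (381,260), within about 2 px of prediction, so it has not slipped. The mug and protractor are untouched.

```bash
python3 -m inch '[{"rx":0,"ry":0,"rz":0.02,"x":-0.146,"y":0.014,"z":0,"hand":0.7},{"rx":0,"ry":0,"rz":0,"x":-0.146,"y":0,"z":0,"hand":0.6},{"rx":0,"ry":0,"rz":0,"x":0,"y":0,"z":0.15,"hand":0.5},{"rx":0,"ry":0,"rz":0,"x":0,"y":0,"z":0.18,"hand":0.5},{"rx":0,"ry":0,"rz":0,"x":0,"y":0,"z":0.18,"hand":0.5},{"rx":0,"ry":0,"rz":0,"x":0,"y":0,"z":0.15,"hand":0.5},{"rx":0,"ry":0,"rz":0,"x":0,"y":0,"z":0,"hand":0.5},{"rx":0,"ry":0,"rz":0,"x":0,"y":0,"z":0,"hand":0.5}]'
python3 -c "
from h import *
rel(.5193,-.2807,-.17)"
```

```text
time_s: 42.7
eef_pos: [0.5201, -0.2814, 0.0828]
orientation: [[0.001, 1.0, 0.002], [1.0, -0.001, -0.001], [-0.001, 0.002, -1.0]]
ft_force: [0.7, -0.7, 0.7]
grip_width: 0.0428
grip_force: 0.0
eef [ 0.5201 -0.2814  0.0828] yaw -0.05 shift frac [ 0.0024 -0.0027 -0.    ] rz 0.017
```

```bash
python3 -m inch '[{"rx":0,"ry":0,"rz":0.015,"x":0.002,"y":-0.003,"z":0.1,"hand":0.5},{"rx":0,"ry":0,"rz":0,"x":0,"y":0,"z":0.08,"hand":0.5},{"rx":0,"ry":0,"rz":0,"x":0,"y":0,"z":0.045,"hand":0.5},{"rx":0,"ry":0,"rz":0,"x":0,"y":0,"z":0,"hand":0.5},{"rx":0,"ry":0,"rz":0,"x":0,"y":0,"z":0,"hand":0.1},{"rx":0,"ry":0,"rz":0,"x":0,"y":0,"z":0,"hand":0},{"rx":0,"ry":0,"rz":0,"x":0,"y":0,"z":0,"hand":0},{"rx":0,"ry":0,"rz":0,"x":0,"y":0,"z":0,"hand":0},{"rx":0,"ry":0,"rz":0,"x":0,"y":0,"z":0,"hand":0}]' 80
python3 -c "
from h import *
rel(.5193,-.2807,-.17)"
python3 -m inch '[{"rx":0,"ry":0,"rz":0,"x":0,"y":0,"z":-0.04,"hand":0},{"rx":0,"ry":0,"rz":0,"x":0,"y":0,"z":-0.08,"hand":0},{"rx":0,"ry":0,"rz":0,"x":0,"y":0,"z":-0.1,"hand":0},{"rx":0,"ry":0,"rz":0,"x":0,"y":0,"z":-0.1,"hand":0},{"rx":0,"ry":0,"rz":0,"x":0,"y":0,"z":-0.05,"hand":0},{"rx":0,"ry":0,"rz":0,"x":0,"y":0,"z":0,"hand":0},{"rx":0,"ry":0,"rz":0,"x":0,"y":0,"z":0,"hand":0}]' 80
python3 -c "
from h import *
rel(.5001,-.0165,-.17)"
```

```text
time_s: 43.82
eef_pos: [0.5191, -0.2813, 0.0147]
orientation: [[0.003, 1.0, 0.002], [1.0, -0.003, -0.001], [-0.001, 0.002, -1.0]]
ft_force: [-1.0, 1.0, 8.3]
grip_width: 0.0146
grip_force: 79.6
eef [ 0.5191 -0.2813  0.0147] yaw -0.19 shift frac [ 0.0019  0.0008 -0.    ] rz -0.003
time_s: 44.7
eef_pos: [0.5176, -0.2806, 0.1231]
orientation: [[0.003, 1.0, -0.001], [1.0, -0.003, 0.001], [0.001, -0.001, -1.0]]
ft_force: [0.1, -0.5, -4.8]
grip_width: 0.0146
grip_force: 78.5
eef [ 0.5176 -0.2806  0.1231] yaw -0.20 shift frac [ 8.801e-01 -6.140e-02  7.000e-04] rz -0.004
```

```bash
python3 -m inch '[{"rx":0,"ry":0,"rz":0,"x":0.06,"y":-0.01,"z":0,"hand":0},{"rx":0,"ry":0,"rz":0,"x":0.12,"y":-0.01,"z":0,"hand":0},{"rx":0,"ry":0,"rz":0,"x":0.14,"y":-0.01,"z":0,"hand":0},{"rx":0,"ry":0,"rz":0,"x":0.14,"y":-0.01,"z":0,"hand":0},{"rx":0,"ry":0,"rz":0,"x":0.14,"y":-0.01,"z":0,"hand":0},{"rx":0,"ry":0,"rz":0,"x":0.14,"y":-0.01,"z":0,"hand":0},{"rx":0,"ry":0,"rz":0,"x":0.1,"y":0,"z":0,"hand":0},{"rx":0,"ry":0,"rz":0,"x":0.04,"y":0,"z":0,"hand":0},{"rx":0,"ry":0,"rz":0,"x":0,"y":0,"z":0,"hand":0},{"rx":0,"ry":0,"rz":0,"x":0,"y":0,"z":0,"hand":0}]' 80
python3 - <<'E'
from h import *
s=snap('wrist'); rel(.5001,-.0171,-.17)
cv2.imwrite('pics/w8.png',s['img'][:,:,::-1])
W=world(s); m=(abs(W[...,2]-.118)<.012)&(abs(W[...,0]-.5)<.11)&(W[...,1]>0.0)&(W[...,1]<.12); q=W[m]
# plane fit of cover top
A=np.c_[q[:,:2]-[.5,-.017],np.ones(len(q))]; r=np.linalg.lstsq(A,q[:,2],rcond=None)[0]; print('tilt x,y, z',r,len(q))
E
```

```text
time_s: 45.95
eef_pos: [0.5009, -0.0175, 0.124]
orientation: [[0.004, 1.0, -0.0], [1.0, -0.004, -0.0], [-0.0, -0.0, -1.0]]
ft_force: [0.4, -0.5, -2.6]
grip_width: 0.0145
grip_force: 78.4
eef [ 0.501  -0.0176  0.1241] yaw -0.25 shift frac [ 0.0017 -0.0029  0.    ] rz -0.012
tilt x,y, z [-0.00164426  0.00095554  0.12104732] 90192
```

View pics/w8.png

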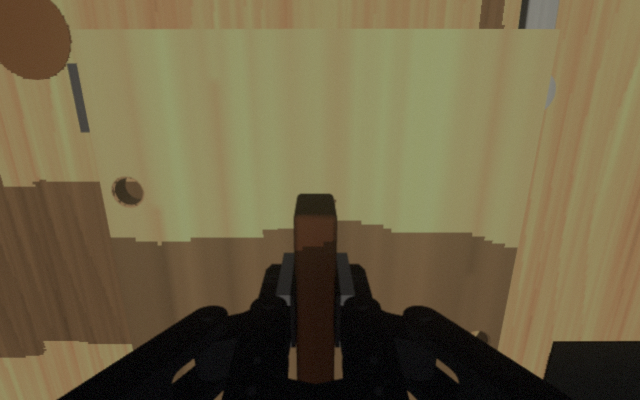

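The view is nearly the same as the lift-off picture, with the hole at (128,192) in both, so the cover sits the same in the grip. Now I lower it.

```bash
python3 -m inch '[{"rx":0,"ry":0,"rz":-0.01,"x":0.002,"y":-0.003,"z":0.06,"hand":0},{"rx":0,"ry":0,"rz":0,"x":0,"y":0,"z":0.06,"hand":0},{"rx":0,"ry":0,"rz":0,"x":0,"y":0,"z":0.02,"hand":0},{"rx":0,"ry":0,"rz":0,"x":0,"y":0,"z":0,"hand":0},{"rx":0,"ry":0,"rz":0,"x":0,"y":0,"z":0,"hand":0},{"rx":0,"ry":0,"rz":0,"x":0,"y":0,"z":0,"hand":0}]'
python3 -c "
from h import *
rel(.5001,-.0171,-.17)"
```

```text
time_s: 46.75
eef_pos: [0.5005, -0.0162, 0.0828]
orientation: [[0.002, 1.0, 0.001], [1.0, -0.002, -0.0], [-0.0, 0.001, -1.0]]
ft_force: [-0.9, 0.3, -3.4]
grip_width: 0.0141
grip_force: 78.3
eef [ 0.5005 -0.0162  0.0828] yaw -0.13 shift frac [-0.0029 -0.0013 -0.    ] rz 0.006
```

```bash
python3 -m inch '[{"rx":0,"ry":0,"rz":0,"x":-0.002,"y":-0.001,"z":0.013,"hand":0},{"rx":0,"ry":0,"rz":0,"x":0,"y":0,"z":0.01,"hand":0},{"rx":0,"ry":0,"rz":0,"x":0,"y":0,"z":0.01,"hand":0},{"rx":0,"ry":0,"rz":0,"x":0,"y":0,"z":0,"hand":0},{"rx":0,"ry":0,"rz":0,"x":0,"y":0,"z":0,"hand":0}]'
python3 -m inch '[{"rx":0,"ry":0,"rz":0,"x":0,"y":0,"z":0.01,"hand":0},{"rx":0,"ry":0,"rz":0,"x":0,"y":0,"z":0.006,"hand":0},{"rx":0,"ry":0,"rz":0,"x":0,"y":0,"z":0,"hand":0},{"rx":0,"ry":0,"rz":0,"x":0,"y":0,"z":0,"hand":0}]'
```

```text
time_s: 47.38
eef_pos: [0.4999, -0.0168, 0.0723]
orientation: [[0.002, 1.0, -0.0], [1.0, -0.002, -0.0], [-0.0, -0.0, -1.0]]
ft_force: [0.8, -0.0, -3.7]
grip_width: 0.0145
grip_force: 78.4
time_s: 47.88
eef_pos: [0.4999, -0.0168, 0.0675]
orientation: [[0.002, 1.0, 0.0], [1.0, -0.002, 0.0], [0.0, 0.0, -1.0]]
ft_force: [0.1, 0.3, -2.9]
grip_width: 0.0146
grip_force: 78.4
```

```bash
python3 -m inch '[{"rx":0,"ry":0,"rz":0,"x":0,"y":0,"z":0.01,"hand":0},{"rx":0,"ry":0,"rz":0,"x":0,"y":0,"z":0.01,"hand":0},{"rx":0,"ry":0,"rz":0,"x":0,"y":0,"z":0.004,"hand":0},{"rx":0,"ry":0,"rz":0,"x":0,"y":0,"z":0,"hand":0},{"rx":0,"ry":0,"rz":0,"x":0,"y":0,"z":0,"hand":0}]'
```

```text
time_s: 48.5
eef_pos: [0.4999, -0.0168, 0.0604]
orientation: [[0.002, 1.0, 0.0], [1.0, -0.002, -0.0], [-0.0, 0.0, -1.0]]
ft_force: [0.2, -0.2, -2.9]
grip_width: 0.014
grip_force: 78.5
```

```bash
python3 -m inch '[{"rx":0,"ry":0,"rz":0,"x":0,"y":0,"z":0.003,"hand":0},{"rx":0,"ry":0,"rz":0,"x":0,"y":0,"z":0.002,"hand":0},{"rx":0,"ry":0,"rz":0,"x":0,"y":0,"z":0,"hand":0},{"rx":0,"ry":0,"rz":0,"x":0,"y":0,"z":0,"hand":0}]'
```

```text
time_s: 49.0
eef_pos: [0.5, -0.0168, 0.0597]
orientation: [[0.002, 1.0, 0.001], [1.0, -0.002, -0.0], [-0.0, 0.001, -1.0]]
ft_force: [-6.8, 0.6, 14.2]
grip_width: 0.0145
grip_force: 81.0
```

The cover has landed, with 14 N at the seated height. I release, rise and check that it is flush.

```bash
python3 -m inch '[{"rx":0,"ry":0,"rz":0,"x":0,"y":0,"z":-0.004,"hand":0.2},{"rx":0,"ry":0,"rz":0,"x":0,"y":0,"z":0,"hand":0.5},{"rx":0,"ry":0,"rz":0,"x":0,"y":0,"z":0,"hand":0.5},{"rx":0,"ry":0,"rz":0,"x":0,"y":0,"z":-0.1,"hand":0.5},{"rx":0,"ry":0,"rz":0,"x":0,"y":0,"z":-0.17,"hand":0.5},{"rx":0,"ry":0,"rz":0,"x":0,"y":0,"z":-0.17,"hand":0.35},{"rx":0,"ry":0,"rz":0,"x":0,"y":0,"z":-0.17,"hand":0.35},{"rx":0,"ry":0,"rz":0,"x":0,"y":0,"z":-0.15,"hand":0.35},{"rx":0,"ry":0,"rz":0,"x":0,"y":0,"z":0,"hand":0.35},{"rx":0,"ry":0,"rz":0,"x":0,"y":0,"z":0,"hand":0.35}]' 30
python3 - <<'E'
from h import *
np.set_printoptions(precision=4,suppress=True)
s=snap('wrist','w9.png'); W=world(s)
m=(abs(W[...,2]-.056)<.012)&(abs(W[...,0]-.5)<.085)&(abs(W[...,1]+.017)<.095)&(abs(W[...,0]-.5)>.015); q=W[m]
A=np.c_[q[:,:2]-[.5,-.017],np.ones(len(q))]; r=np.linalg.lstsq(A,q[:,2],rcond=None)[0]; print('tilt,z',r,len(q))
m=(W[...,2]>.098)&(W[...,2]<.114)&(abs(W[...,0]-.61)<.05)&(abs(W[...,1]-.17)<.05); q=W[m]; print('knobtop',len(q),q.mean(0) if len(q) else '')
rel(.616,.172,0)
E
```

```text
time_s: 50.25
eef_pos: [0.4998, -0.0168, 0.2874]
orientation: [[0.002, 1.0, -0.001], [1.0, -0.002, -0.0], [-0.0, -0.001, -1.0]]
ft_force: [-0.8, -0.1, -0.9]
grip_width: 0.0297
grip_force: 0.0
tilt,z [-0.0007 -0.0003  0.0569] 21971
knobtop 0 
eef [ 0.4995 -0.0168  0.287 ] yaw -0.13 shift frac [ 0.6301  0.387  -0.0006] rz -0.018
```

View pics/w9.png

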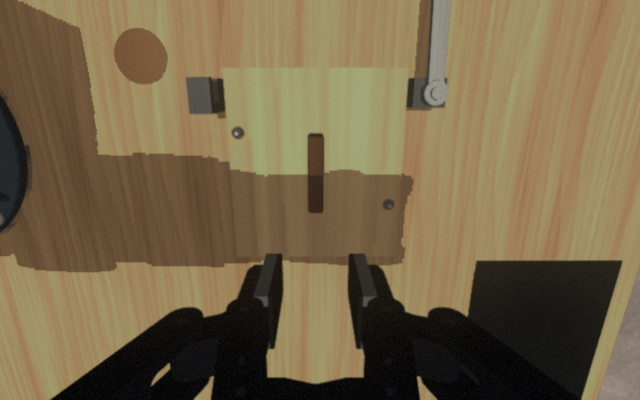

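The cover is flush: zero tilt, top at the same reading as at the start. The pins show through at (237,132) and (388,204), and the latch still stands open. Next I cage the knob and swing it shut.

```bash
python3 -m inch '[{"rx":0,"ry":0,"rz":0,"x":0.158,"y":0.096,"z":0,"hand":0.35},{"rx":0,"ry":0,"rz":0,"x":0.158,"y":0.096,"z":0,"hand":0.35},{"rx":0,"ry":0,"rz":0,"x":0.158,"y":0.096,"z":0,"hand":0.35},{"rx":0,"ry":0,"rz":0,"x":0.158,"y":0.095,"z":0,"hand":0.35},{"rx":0,"ry":0,"rz":-0.93,"x":0,"y":0,"z":0.13,"hand":0.35},{"rx":0,"ry":0,"rz":0,"x":0,"y":0,"z":0.16,"hand":0.35},{"rx":0,"ry":0,"rz":0,"x":0,"y":0,"z":0,"hand":0.35},{"rx":0,"ry":0,"rz":0,"x":0,"y":0,"z":0,"hand":0.35}]'
python3 - <<'E'
from h import *
s=snap('top'); W=world(s)
m=(W[...,2]>.098)&(W[...,2]<.114)&(abs(W[...,0]-.61)<.04)&(abs(W[...,1]-.17)<.05); q=W[m]; print('knobtop',len(q),q.mean(0) if len(q) else '')
rel(.6145,.1728,6.3)
E
```

```text
time_s: 51.3
eef_pos: [0.6156, 0.1726, 0.2027]
orientation: [[-0.109, 0.994, 0.001], [0.994, 0.109, 0.0], [0.0, 0.001, -1.0]]
ft_force: [0.1, 0.2, 0.9]
grip_width: 0.0294
grip_force: 0.0
knobtop 0 
eef [0.6161 0.1727 0.2033] yaw 6.25 shift frac [ 0.001  -0.0052 -0.    ] rz -0.008
```

```bash
python3 -m inch '[{"rx":0,"ry":0,"rz":0,"x":0,"y":-0.003,"z":0.12,"hand":0.35},{"rx":0,"ry":0,"rz":0,"x":0,"y":0,"z":0.12,"hand":0.35},{"rx":0,"ry":0,"rz":0,"x":0,"y":0,"z":0.12,"hand":0.35},{"rx":0,"ry":0,"rz":0,"x":0,"y":0,"z":0.053,"hand":0.35},{"rx":0,"ry":0,"rz":0,"x":0,"y":0,"z":0,"hand":0.25},{"rx":0,"ry":0,"rz":0,"x":0,"y":0,"z":0,"hand":0.25}]'
python3 -m inch '[{"rx":0,"ry":0,"rz":-1,"x":0,"y":-0.044,"z":0,"hand":0.25},{"rx":0,"ry":0,"rz":-1,"x":0,"y":-0.044,"z":0,"hand":0.25},{"rx":0,"ry":0,"rz":-1,"x":0,"y":-0.044,"z":0,"hand":0.25},{"rx":0,"ry":0,"rz":-1,"x":0,"y":-0.044,"z":0,"hand":0.25},{"rx":0,"ry":0,"rz":0,"x":0,"y":0,"z":0,"hand":0.25},{"rx":0,"ry":0,"rz":0,"x":0,"y":0,"z":0,"hand":0.25}]'
python3 -c "
from h import *
p=get_state()['eef_pos']-[.62,.063,0];print(np.hypot(*p[:2]),np.arctan2(p[1],-p[0]))"
```

```text
time_s: 52.1
eef_pos: [0.6154, 0.1727, 0.0791]
orientation: [[-0.109, 0.994, 0.003], [0.994, 0.109, 0.001], [0.0, 0.003, -1.0]]
ft_force: [0.3, 0.1, -0.4]
grip_width: 0.0211
grip_force: 0.0
time_s: 52.85
eef_pos: [0.5651, 0.1579, 0.078]
orientation: [[-0.554, 0.833, 0.002], [0.833, 0.554, 0.0], [-0.0, 0.002, -1.0]]
ft_force: [-0.0, 0.6, 0.1]
grip_width: 0.0215
grip_force: 0.0
0.10962597681485262 1.045765634136858
```

```bash
python3 -m inch '[{"rx":0,"ry":0,"rz":-1,"x":0,"y":-0.044,"z":0,"hand":0.25},{"rx":0,"ry":0,"rz":-1,"x":0,"y":-0.044,"z":0,"hand":0.25},{"rx":0,"ry":0,"rz":-1,"x":0,"y":-0.044,"z":0,"hand":0.25},{"rx":0,"ry":0,"rz":-1,"x":0,"y":-0.044,"z":0,"hand":0.25},{"rx":0,"ry":0,"rz":-1,"x":0,"y":-0.044,"z":0,"hand":0.25},{"rx":0,"ry":0,"rz":-1,"x":0,"y":-0.044,"z":0,"hand":0.25},{"rx":0,"ry":0,"rz":-1,"x":0,"y":-0.044,"z":0,"hand":0.25},{"rx":0,"ry":0,"rz":0,"x":0,"y":0,"z":0,"hand":0.25},{"rx":0,"ry":0,"rz":0,"x":0,"y":0,"z":0,"hand":0.25}]'
python3 -c "
from h import *
p=get_state()['eef_pos']-[.62,.063,0];print(np.hypot(*p[:2]),np.arctan2(p[1],-p[0]))"
```

```text
time_s: 53.98
eef_pos: [0.5124, 0.085, 0.0773]
orientation: [[-0.99, 0.144, 0.0], [0.144, 0.99, 0.0], [-0.0, 0.0, -1.0]]
ft_force: [-0.9, -0.3, 0.1]
grip_width: 0.0214
grip_force: 0.0
0.10981865075813421 0.20129990782884666
```

```bash
python3 -m inch '[{"rx":0,"ry":0,"rz":-0.4,"x":0,"y":-0.02,"z":0,"hand":0.25},{"rx":0,"ry":0,"rz":-0.4,"x":0,"y":-0.02,"z":0,"hand":0.25},{"rx":0,"ry":0,"rz":-0.4,"x":0,"y":-0.02,"z":0,"hand":0.25},{"rx":0,"ry":0,"rz":0,"x":0,"y":-0.01,"z":0,"hand":0.25},{"rx":0,"ry":0,"rz":0,"x":0,"y":0,"z":0,"hand":0.25},{"rx":0,"ry":0,"rz":0,"x":0,"y":0,"z":0,"hand":0.25}]'
python3 -m inch '[{"rx":0,"ry":0,"rz":0,"x":0,"y":-0.005,"z":0,"hand":0.25},{"rx":0,"ry":0,"rz":0,"x":0,"y":0,"z":0,"hand":0.25},{"rx":0,"ry":0,"rz":0,"x":0,"y":0,"z":0,"hand":0.25}]'
```

```text
time_s: 54.72
eef_pos: [0.5103, 0.0639, 0.0771]
orientation: [[-1.0, -0.002, 0.0], [-0.002, 1.0, 0.0], [-0.0, 0.0, -1.0]]
ft_force: [0.0, -0.1, 0.9]
grip_width: 0.0213
grip_force: 0.0
time_s: 55.1
eef_pos: [0.5102, 0.0621, 0.0771]
orientation: [[-1.0, -0.002, 0.0], [-0.002, 1.0, 0.0], [-0.0, 0.0, -1.0]]
ft_force: [0.4, -0.2, 0.2]
grip_width: 0.0215
grip_force: 0.1
```

```bash
for i in 1; do python3 -m inch '[{"rx":0,"ry":0,"rz":0,"x":0,"y":-0.004,"z":0,"hand":0.25},{"rx":0,"ry":0,"rz":0,"x":0,"y":0,"z":0,"hand":0.25},{"rx":0,"ry":0,"rz":0,"x":0,"y":0,"z":0,"hand":0.25}]'; done
python3 -m inch '[{"rx":0,"ry":0,"rz":0,"x":0,"y":-0.004,"z":0,"hand":0.25},{"rx":0,"ry":0,"rz":0,"x":0,"y":0,"z":0,"hand":0.25},{"rx":0,"ry":0,"rz":0,"x":0,"y":0,"z":0,"hand":0.25}]'
```

```text
time_s: 55.48
eef_pos: [0.5102, 0.0609, 0.0771]
orientation: [[-1.0, -0.003, 0.0], [-0.003, 1.0, -0.0], [-0.0, -0.0, -1.0]]
ft_force: [-0.6, 0.8, -0.5]
grip_width: 0.0217
grip_force: 0.0
time_s: 55.85
eef_pos: [0.5102, 0.0597, 0.0771]
orientation: [[-1.0, -0.003, 0.0], [-0.003, 1.0, -0.0], [-0.0, -0.0, -1.0]]
ft_force: [0.1, -0.1, -0.4]
grip_width: 0.0211
grip_force: 0.0
```

```bash
python3 -m inch '[{"rx":0,"ry":0,"rz":0,"x":0,"y":-0.004,"z":0,"hand":0.25},{"rx":0,"ry":0,"rz":0,"x":0,"y":0,"z":0,"hand":0.25}]'
python3 -m inch '[{"rx":0,"ry":0,"rz":0,"x":0,"y":-0.003,"z":0,"hand":0.25},{"rx":0,"ry":0,"rz":0,"x":0,"y":0,"z":0,"hand":0.25}]'
python3 - <<'E'
from h import *
np.set_printoptions(precision=4,suppress=True)
s=snap('top'); W=world(s)
m=(W[...,2]>.098)&(W[...,2]<.114)&(abs(W[...,0]-.51)<.02)&(abs(W[...,1]-.065)<.02); q=W[m]; print('knobtop',len(q),q.mean(0) if len(q) else '')
E
```

```text
time_s: 56.1
eef_pos: [0.5102, 0.0585, 0.0771]
orientation: [[-1.0, -0.003, 0.0], [-0.003, 1.0, -0.0], [-0.0, -0.0, -1.0]]
ft_force: [0.2, -0.9, -0.0]
grip_width: 0.0212
grip_force: 0.0
time_s: 56.35
eef_pos: [0.5102, 0.0576, 0.0771]
orientation: [[-1.0, -0.003, 0.0], [-0.003, 1.0, -0.0], [-0.0, -0.0, -1.0]]
ft_force: [1.1, -0.5, 0.3]
grip_width: 0.0214
grip_force: 0.0
knobtop 0
```

```bash
python3 -m inch '[{"rx":0,"ry":0,"rz":0,"x":0,"y":-0.003,"z":0,"hand":0.25},{"rx":0,"ry":0,"rz":0,"x":0,"y":0,"z":0,"hand":0.25}]'
python3 -m inch '[{"rx":0,"ry":0,"rz":0,"x":0,"y":-0.003,"z":0,"hand":0.25},{"rx":0,"ry":0,"rz":0,"x":0,"y":0,"z":0,"hand":0.25}]'
python3 - <<'E'
from h import *
np.set_printoptions(precision=4,suppress=True)
s=snap('scene'); W=world(s)
m=(W[...,2]>.09)&(W[...,2]<.115)&(abs(W[...,0]-.51)<.03)&(abs(W[...,1]-.065)<.03); q=W[m]; print('scene knobtop',len(q),q.mean(0) if len(q) else '')
s=snap('wrist'); cv2.imwrite('pics/w10.png',cv2.resize(s['img'][:,:,::-1],None,fx=1.25,fy=1.25))
W=world(s)
# bar pixels: grey & z 60..72mm, x<.49
m=(W[...,2]>.062)&(W[...,2]<.076)&(W[...,0]<.495)&(W[...,0]>.38)&(abs(W[...,1]-.07)<.03); q=W[m]; print(len(q))
for a in np.arange(.39,.49,.02):
    r=q[abs(q[:,0]-a)<.01]
    if len(r): print(a,r[:,1].min(),r[:,1].max())
E
```

```text
time_s: 56.65
eef_pos: [0.5102, 0.0572, 0.0771]
orientation: [[-1.0, -0.003, 0.0], [-0.003, 1.0, 0.001], [-0.0, 0.001, -1.0]]
ft_force: [-0.0, 4.5, -0.9]
grip_width: 0.0214
grip_force: 2.4
time_s: 56.9
eef_pos: [0.5102, 0.0571, 0.0771]
orientation: [[-1.0, -0.003, -0.0], [-0.003, 1.0, 0.003], [-0.0, 0.003, -1.0]]
ft_force: [-0.1, 10.9, -1.3]
grip_width: 0.0213
grip_force: 5.6
scene knobtop 23 [0.5182 0.0602 0.1022]
8751
0.39 0.04212062542092448 0.07564879976017552
0.41000000000000003 0.05272501607598907 0.06875357304162642
0.43000000000000005 0.05267851905552445 0.06871913634769523
0.45000000000000007 0.05295533863416805 0.068742138310457
0.4700000000000001 0.05284531734902255 0.06871914226292711
```

The bar met a hard stop at 10.9 N and lies parallel to the case (y 52.8 to 68.7 mm over its whole length), so it is home. I back off, rise and check.

```bash
python3 -m inch '[{"rx":0,"ry":0,"rz":0,"x":0,"y":0.012,"z":0,"hand":0.25},{"rx":0,"ry":0,"rz":0,"x":0,"y":0,"z":0,"hand":0.35},{"rx":0,"ry":0,"rz":0,"x":0,"y":0,"z":0,"hand":0.35},{"rx":0,"ry":0,"rz":0,"x":0,"y":0,"z":-0.1,"hand":0.35},{"rx":0,"ry":0,"rz":0,"x":0,"y":0,"z":-0.17,"hand":0.35},{"rx":0,"ry":0,"rz":0,"x":0,"y":0,"z":-0.17,"hand":0.35},{"rx":0,"ry":0,"rz":0,"x":0,"y":0.15,"z":-0.17,"hand":0.35},{"rx":0,"ry":0,"rz":0,"x":0.1,"y":0.17,"z":0,"hand":0.35},{"rx":0,"ry":0,"rz":0,"x":0.1,"y":0.17,"z":0,"hand":0.35},{"rx":0,"ry":0,"rz":0,"x":0.1,"y":0.17,"z":0,"hand":0.35}]'
python3 -m inch '[{"rx":0,"ry":0,"rz":0,"x":0,"y":0.17,"z":0,"hand":0.35},{"rx":0,"ry":0,"rz":0,"x":0,"y":0,"z":0,"hand":0.35},{"rx":0,"ry":0,"rz":0,"x":0,"y":0,"z":0,"hand":0.35},{"rx":0,"ry":0,"rz":0,"x":0,"y":0,"z":0,"hand":0.35}]'
python3 - <<'E'
from h import *
s=snap('top'); cv2.imwrite('pics/t9.png',cv2.resize(s['img'][110:290,140:480,::-1],None,fx=2.35,fy=2.35,interpolation=cv2.INTER_CUBIC))
W=world(s)
m=(W[...,2]>.098)&(W[...,2]<.114)&(abs(W[...,0]-.51)<.03)&(abs(W[...,1]-.065)<.03); q=W[m]; print('knobtop',len(q),q.mean(0) if len(q) else '')
E
```

```text
time_s: 58.25
eef_pos: [0.4187, 0.2548, 0.2561]
orientation: [[-1.0, -0.002, 0.0], [-0.002, 1.0, 0.0], [-0.0, 0.0, -1.0]]
ft_force: [1.4, 0.9, -0.2]
grip_width: 0.0299
grip_force: 0.0
time_s: 58.75
eef_pos: [0.4199, 0.3035, 0.2561]
orientation: [[-1.0, -0.001, 0.0], [-0.001, 1.0, -0.0], [-0.0, -0.0, -1.0]]
ft_force: [-0.6, -0.3, -1.2]
grip_width: 0.0297
grip_force: 0.0
knobtop 23 [0.51068745 0.06026579 0.10660566]
```

View pics/t9.png

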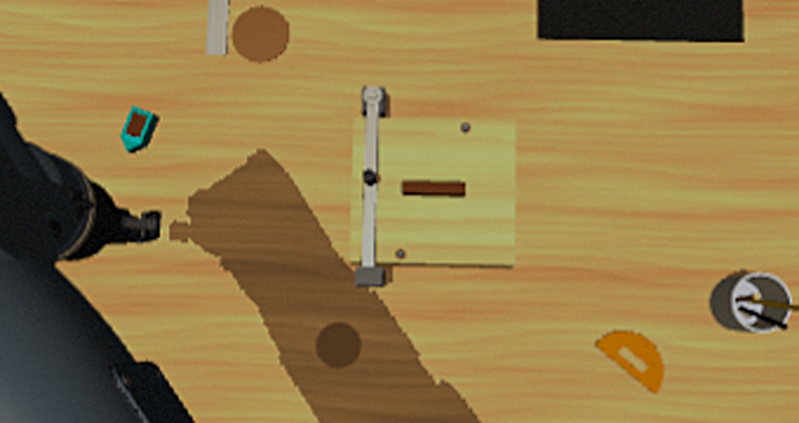

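The bar runs from the hinge (373,97) into the catch (369,275). The cover is seated, the bench is clear of the lost things, and the mug (760,303) and protractor (633,358) are in place.

```bash
python3 -c "
from h import *
print(job_done())"
```

```text
the job is handed in; nothing more can be done
None
```

The job is handed in at about 59 s of the 200 s allowed: hull, whistle, key ring disc and padlock (no sharpener was there) are in the case, the cover lies flush on its pins, the latch bar is home in the catch, and the protractor and mug were not touched.

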